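# Move the freshly primed wing to the drying rack

## Task

The primer on the model wing panel is still wet, so do not touch it: pick up the spatula from its cork pad by its leaning handle, slide the blade in under the wing below the strip lamp, lift the wing off the painting stand and set it down gently, square and level, on the two rails of the taller wooden drying rack. Draw the blade out, lay the spatula flat back on the cork pad and let go, leaving the other things on the bench where they are.

Things in the scene. Friction and masses are not known exactly. Their poses are not given: they have to be found in the camera images.
- spatula: Offset spatula, 140 g. Level steel blade 98 long (x -48 to +49), 56 wide, 2.5 thick; origin at the middle of its underside, x from heel to tip, z up. At the heel (x = -50) a post rises, leaning back 25 degrees from vertical (direction -0.423, 0, 0.906): thin neck for 24 mm, then a dark wooden handle, 14 thick (y), 24 deep, 64 long, top at x = -87, z = 82.
- grip (a point): Middle of the spatula's wooden handle, at x = -75.4, z = 56.4 in the spatula's frame, 60 mm up the post; same axes as the spatula. Grip here across the 14 mm thickness (y) with the tool tilted to lie along the post; an upright gripper meets the lamp later.
- pad: Fixed flat cork pad, 120 (x) x 70 (y) x 6 thick, on which the spatula lies; origin at the middle of its underside, x along its length.
- stand: Fixed grey painting stand: foot 90 (x) x 112 (y) x 6, two rails along x, 84 long, 12 wide, at y = -50 and +50 (88 clear between them), tops 50 above the origin (44 above the foot). Origin at the middle of the underside; the -x side is the open front where the spatula goes in.
- lamp (a point): Middle of the strip lamp fixed over the stand's front edge: a level bar of 20 diameter, 206 long along the stand's y, at x = -45, z = 180 in the stand's frame, on two posts of 12 diameter at x = -45, y = -95 and +95. The blade and wing pass under it.
- wing: Freshly primed grey model wing panel, flat, 90 (x) x 120 (y) x 4 thick, clipped-delta outline (the full 120 span from x = -45 to +25), lying across the stand's rails; origin at the middle of its underside, x forward, z up. About 70 g.
- rack: Fixed wooden drying rack, same plan as the stand but taller and with nothing above: foot 90 (x) x 112 (y) x 6, two rails along x, 84 long, 12 wide, at y = -50 and +50 (88 clear between), tops 85 above the origin. Origin at the middle of the underside; the -x side is its open front.
- jar_a: Bystander: small paint jar with white cap, 34 diameter, 52 high; origin under its centre.
- jar_b: Bystander: small paint jar with black cap, 34 diameter, 52 high; origin under its centre.
- seat: Bystander: little grey model cockpit seat, 60 long, 26 wide, 62 high; origin under its cushion.
- cup: Bystander: white rinsing cup, 72 diameter, 75 high; origin under its centre.
- brush: Bystander: paint brush lying down, 144 long, 8 thick; origin under its middle.
- sprue: Bystander: flat grey frame of kit parts, 111 x 75 x 5, lying on the mat; origin under its centre.
- glue: Bystander: brown glue bottle, 40 diameter, 70 high; origin under its centre.

How it is judged:
On the way, in this order (a step that is already met when the one before it is completed fails the run):
1. the spatula is picked up: held in the fingers, at least 10 mm clear of its cork pad, with the wing still on its stand (contact force between the fingers and spatula above 1 N and z of spatula in the frame of pad above 0.016 m and distance of wing from where it was at the start of the episode below 0.01 m), for 0.1 s.
2. the blade is slid in under the wing, level within 8 degrees, its middle within 12 mm horizontally of the wing's middle; the wing still rests on the stand, shifted under 10 mm (horizontal distance between spatula and wing below 0.012 m and z of spatula in the frame of wing between -0.05 and -0.0015 m and angle between spatula's own z axis and vertical below 0.14 rad and distance of wing from where it was at the start of the episode below 0.01 m and contact force between wing and stand above 0.1 N), for 0.05 s.
3. the wing is lifted on the blade alone, at least 8 mm off the stand's rails (contact force between wing and stand below 0.01 N and contact force between wing and spatula above 0.2 N and z of wing in the frame of stand above 0.058 m), for 0.2 s.
4. the wing rests on both rails of the drying rack, its middle within 15 mm along and 10 mm across of the rack's middle, square within 10 degrees, level, and the blade no longer touches it (x of wing in the frame of rack between -0.015 and 0.015 m and y of wing in the frame of rack between -0.01 and 0.01 m and z of wing in the frame of rack between 0.081 and 0.089 m and angle between the x axis of wing and the x axis of rack, either way round below 0.175 rad and angle between wing's own z axis and vertical below 0.05 rad and contact force between wing and rack above 0.2 N and contact force between wing and spatula below 0.05 N and linear speed of wing below 0.02 m/s), for 0.2 s.
5. the spatula lies flat on the cork pad again, its blade's middle within 35 mm along and 25 mm across of the pad's middle, let go (x of spatula in the frame of pad between -0.035 and 0.035 m and y of spatula in the frame of pad between -0.025 and 0.025 m and z of spatula in the frame of pad between 0.003 and 0.01 m and angle between spatula's own z axis and vertical below 0.06 rad and contact force between spatula and pad above 0.3 N and contact force between the fingers and anything else below 0.1 N), for 0.2 s.
At the end, for the whole second after the job is handed in: The wing rests level on both rack rails, its middle within 15 mm along and 10 mm across of the rack's middle, square within 10 degrees; the spatula lies flat on the cork pad, blade middle within 35 mm along and 25 mm across of the pad's middle; both still, robot touching nothing (all of step 4 and all of step 5 and linear speed of spatula below 0.02 m/s and contact force between the arm and anything else below 0.1 N).
It fails at once if the wet wing is touched by the fingers or the arm (contact force between any of the fingers, the arm and wing above 0.2 N).
It fails at once if the wing is tipped more than 20 degrees (angle between wing's own z axis and vertical above 0.35 rad).
It fails at once if the wing is set down hard or dropped on the rack (over 8 N) (contact force between wing and rack above 8 N).
It fails at once if the robot or the spatula knocks the lamp or the stand with more than 10 N (contact force between any of the arm, the fingers, spatula and stand above 10 N).
It fails at once if one of the bystanders is moved more than 30 mm (distance of any of jar_a, jar_b, seat, cup, brush, sprue, glue from where it was at the start of the episode above 0.03 m).
It also fails if it takes over 59 s, if anything falls off the work surface, if the arm or the gripper's body presses on something with over 40 N, if the wrist force passes 120 N, or if a joint passes its speed limit or range.

## Robot

A 6-joint arm with a two-finger parallel gripper is mounted at the origin on the work surface. World frame = base frame: x ahead of the robot, y to its left, z up, the work surface at z = 0. Lengths are in m, angles in rad, forces in N, time in s.
With the tool pointing down it reaches from about 0.375 to 0.9 m from the base axis. Payload 3.1 kg.
Tool frame: the origin (TCP) lies midway between the tips of the shut fingers; the grasp point (between the pads) lies 19 mm behind it; x points along the fingers, z is the direction in which the jaws open and shut, and the axes are right-handed (so a half turn about x gives the same grasp; the last joint's range is limited). The gripper opens to 85 mm and grips with 20 to 120 N. Pads are 22 mm wide; open, the fingers measure 114 mm over their backs; the gripper's body (76 mm by 85 mm) begins 54 mm behind the grasp point. The pads swing forward as they close: fully open they stand 13 mm farther back than shut.
Start: joints at [0.972, 0.527, 1.433, -0, 1.181, -0.178], TCP at [0.255, 0.57, 0.231] pointing down, gripper open.
Joint ranges: [-3.08, 3.08], [-0.75, 2.2], [0.22, 2.44], [-1.43, 4.57], [0, 2.65], [-2.85, 2.85]. Speed limits (rad/s): [2.79, 2.79, 3.14, 3.14, 3.14, 3.14].

## Interface

Orientations are given as a unit quaternion [w, x, y, z].
In Python, from cell import observe, snapshot, close_job, recognise, regions_of gives the robot as it stands. The module is installed in compiled form; this text tells all that it offers.
- The arm moves only by the tool send_rows, never from a script. Its arguments are lists of equal length, an entry for each row: "linear": the shift along the tool's x, y, z in mm, a list of three; "rotation": the turn, a rotation vector about the tool's x, y, z in degrees, a list of three; "claw": the finger opening in mm, from 0 to 85.4. In form: {"linear": [[tx, ty, tz], ...], "rotation": [[wx, wy, wz], ...], "claw": [claw, ...]}. A call has 1 to 12 rows; each row is the pose to reach, as a shift and turn from the pose measured when the call began, along the tool's axes at that moment; what a row does not reach only later rows make up. A row lasts 1/8 s, in which the tool goes at most 62.5 mm and 10.7 degrees, less where a joint would pass 70% of its speed; a pose out of reach is approached as far as the arm can. A call with a gripper value outside its range is refused whole. The fingers move at their own pace and stop on an object; "squeeze" is the grip in N (left out, the last holds). Time passes only in rows, so rows that repeat a pose let the fingers close. It gives the time, the measured TCP pose, the force and the opening at its end, in the units of the state.
- observe(): the state, without advancing time (a new reading comes with each control period).
- snapshot(name): name is "side" or "top" or "wrist"; returns a dict with "pixels" (480x640x3 uint8, red, green, blue), "depth" (480x640 float32, m along the optical axis (not along the pixel's ray), 0 where there is no reading), "camera_matrix" (3x3 intrinsics, pixels), "rvec" (rotation vector, rad) and "tvec" (3), from world to camera coordinates, as OpenCV has them; the wrist camera has in their place "hand_eye" (4x4, takes a point from camera to tool coordinates, whose origin is the TCP and whose axes are the tool frame's). Camera axes: x right, y down, z forward; pixel columns grow to the right and rows downward; lengths in m; the calibration is good to about 2 mm. A picture is of the moment at which its call begins: read the wrist's pose just before it.
- close_job(): hands the job in, once; it reports no verdict.
Trained networks look in a picture, given as the dict that the camera call returned (one of the last four; its "shot" number tells which), for a name from the list of things; names that differ only in an ending like _2 or _b are one class to them, and where a whole thing is asked for, a point or a joint stands for the part that bears it (a point fixed in the world has none). Each returns a list of dicts, best first, with "conf" (0 to 1); they miss things now and then, are a little off and sometimes report something else, mostly with a low value. They report only what shows in the picture. A call takes as long as a camera call.
- recognise(picture, name): "box" ([centre column, centre row, width, height] in pixels, round what is visible of it).
- regions_of(picture, name): "mask" (480x640 bool, what is visible of it) and "box" ([centre column, centre row, width, height] in pixels, round what is visible of it).
The state is a dict: "time_s": time; "joint_pos": joint angles; "joint_vel": joint speeds; "tau": joint torques, N m; "position": TCP position; "eef_rot": TCP orientation; "wrist_force": force on the tool from outside, world axes, zero at the start; "ft_torque": the same for the moment, N m; "opening": finger opening in m.
Only numpy, scipy, OpenCV 4.12 (cv2) and the standard library are available. Lean on these libraries where they do the work, as an engineer would, in place of code of your own. Each camera call takes 0.05 s, during which the arm holds its last target. There are 200 camera calls.

## Working session

There is one attempt and no reset: what is moved stays moved. The work goes in short steps, Python scripts to look and compute and a tool call to move; the robot and the scene stay as the last step left them, time stands still between calls to the robot, and variables do not carry over. Pictures are saved under pics/ and viewed, about 8 in all and at most 12, crops included, and the job is handed in when it is done.

Besides the shell and the picture viewer there is one more tool, called after "Emit:" by a JSON object that holds its "fn" and its "kwargs", one argument or row to a line. send_rows: Moves the arm, as the interface text tells. Its arguments: {"type":"object","properties":{"linear":{"type":"array","items":{"type":"array","items":{"type":"number"}}},"rotation":{"type":"array","items":{"type":"array","items":{"type":"number"}}},"claw":{"type":"array","items":{"type":"number"}},"squeeze":{"type":"number"}},"required":["linear","rotation","claw"]}

```bash
mkdir -p pics
cat > h.py <<'E'
import numpy as np, cv2
from scipy.spatial.transform import Rotation as R
from cell import observe, snapshot, close_job, recognise, regions_of
def world(s):
    K=np.array(s["camera_matrix"]); d=s["depth"]
    v,u=np.mgrid[0:480,0:640]
    P=np.stack([(u-K[0,2])/K[0,0]*d,(v-K[1,2])/K[1,1]*d,d],-1)
    Rm=cv2.Rodrigues(np.array(s["rvec"],float))[0]; t=np.array(s["tvec"]).ravel()
    return (P-t)@Rm
def q2R(q): return R.from_quat([q[1],q[2],q[3],q[0]])
E
python3 - <<'E'
from h import *
o=observe(); print(o)
ims=[]
for c in ["top","side"]:
    s=snapshot(c); cv2.imwrite(f"pics/{c}0.png",s["pixels"][:,:,::-1])
    W=world(s); ok=s["depth"]>0
    np.savez(f"{c}.npz",W=W,ok=ok,rgb=s["pixels"])
    for n in ["spatula","grip","pad","stand","lamp","wing","rack","jar_a","seat","cup","brush","sprue","glue"]:
        try:
            for r in regions_of(s,n)[:2]:
                m=r["mask"]&ok; p=W[m]
                print(c,n,round(r["conf"],2),np.round(r["box"]).astype(int),m.sum(),np.round(np.median(p,0),3),np.round(np.percentile(p,2,axis=0),3),np.round(np.percentile(p,98,axis=0),3))
        except Exception as e: print(c,n,e)
E
```

```text
{'time_s': 0.0, 'joint_pos': array([ 9.71496898e-01,  5.28480671e-01,  1.43390287e+00,  1.34057888e-05,
        1.18136579e+00, -1.78531311e-01]), 'joint_vel': array([ 3.44901186e-04,  2.20909110e-04,  1.76483319e-03, -1.84795842e-03,
        3.58613302e-05, -5.19305885e-04]), 'tau': array([ 1.43059115e-03, -4.42354989e+01, -1.78024471e+01, -1.32986656e-04,
        8.38312990e-03,  1.62731942e-05]), 'position': array([0.25487118, 0.56989746, 0.23032451]), 'eef_rot': array([ 0.59268874, -0.38484632,  0.59409882,  0.38426548]), 'wrist_force': array([ 0.57245354, -0.16120038, -0.31794455]), 'ft_torque': array([0.00407684, 0.04151863, 0.01771824]), 'opening': 0.08560840774983175}
top spatula 0.57 [323 274  28  66] 1204 [0.518 0.003 0.011] [ 0.439 -0.026  0.006] [0.572 0.027 0.092]
top grip 0.7 [325 276  26  64] 1201 [0.52  0.002 0.011] [ 0.439 -0.028  0.006] [0.572 0.027 0.092]
top grip 0.6 [140 276  39  32] 490 [0.511 0.399 0.018] [0.479 0.366 0.006] [0.534 0.422 0.066]
top pad 0.69 [326 266  34  54] 370 [0.574 0.02  0.008] [ 0.475 -0.036  0.004] [0.59  0.038 0.012]
top stand 0.64 [422 
[... 2141 characters left out ...]
[206 219  10  35] 304 [0.513 0.398 0.02 ] [0.478 0.362 0.005] [0.534 0.413 0.061]
side cup 0.92 [454 392  38  52] 1662 [ 0.493 -0.404  0.051] [ 0.457 -0.437  0.005] [ 0.524 -0.373  0.079]
side cup 0.26 [404 291  87 120] 2976 [ 0.604 -0.202  0.05 ] [ 0.586 -0.296  0.001] [ 0.744 -0.086  0.193]
side brush 0.62 [239 284  50  21] 182 [0.44  0.153 0.006] [ 0.37   0.148 -0.   ] [0.492 0.164 0.011]
side brush 0.42 [304 223  54  58] 2036 [0.657 0.203 0.04 ] [0.62  0.131 0.001] [0.723 0.248 0.088]
side sprue 0.86 [336 359  56  52] 929 [ 0.425 -0.167  0.006] [ 0.368 -0.21  -0.   ] [ 0.481 -0.13   0.01 ]
side glue 0.87 [228 206  13  30] 395 [0.581 0.388 0.043] [ 0.568  0.377 -0.   ] [0.612 0.421 0.073]
```

View pics/top0.png

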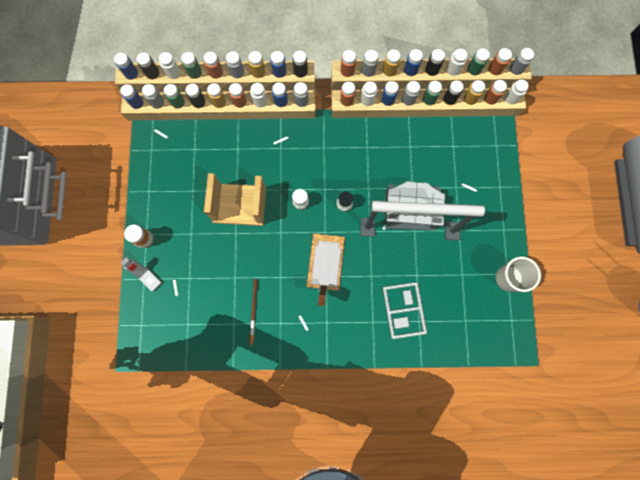

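View pics/side0.png

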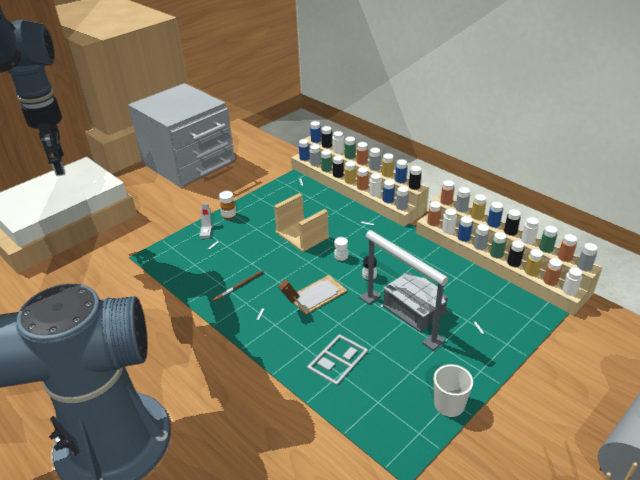

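Run:
```python
from h import *
for c in ["top","side"]:
    f=np.load(c+".npz");W=f["W"];ok=f["ok"];rgb=f["rgb"].astype(int)
    def box(x0,x1,y0,y1,z0,z1):
        return ok&(W[...,0]>x0)&(W[...,0]<x1)&(W[...,1]>y0)&(W[...,1]<y1)&(W[...,2]>z0)&(W[...,2]<z1)
    def line(p,ax):
        k=1-ax; a=np.polyfit(p[:,ax],p[:,k],1); return np.degrees(np.arctan(a[0]))
    p=W[box(.5,.8,-.32,-.06,.185,.2)]; print(c,"lamp top",len(p),p.mean(0).round(4),line(p,1),"z99",np.percentile(p[:,2],[50,98]), np.percentile(p[:,1],[1,99]))
    m=box(.56,.76,-.28,-.11,.045,.066); p=W[m]; r=cv2.minAreaRect(p[:,:2].astype(np.float32)); print(" wing",len(p),r, np.median(p[:,2]), np.percentile(p[:,1],[.5,99.5]),np.percentile(p[:,0],[.5,99.5]))
    p=W[box(.56,.76,.11,.28,.075,.1)]; r=cv2.minAreaRect(p[:,:2].astype(np.float32)); print(" rack",len(p),r,np.median(p[:,2]))
    yc=np.median(p[:,1])
    for q in (p[p[:,1]>.195],p[p[:,1]<.195]): print("  rail",len(q),q.mean(0).round(4),line(q,0),np.percentile(q[:,0],[1,99]).round(4),np.percentile(q[:,1],[1,99]).round(4))
    p=W[box(.40,.50,-.05,.05,.03,.12)]; print(" handle",len(p),p.mean(0).round(4),p.max(0),p.min(0))
    top=p[p[:,2]>.08]; print("  handle top",top.mean(0).round(4),len(top))
    p=W[box(.44,.62,-.07,.07,.003,.02)]; cc=rgb[box(.44,.62,-.07,.07,.003,.02)]
    g=(cc.max(1)-cc.min(1))<25
    for nm,q in (("grey",p[g]),("cork",p[~g])):
        r=cv2.minAreaRect(q[:,:2].astype(np.float32)); print(" ",nm,len(q),r,np.median(q[:,2]),np.percentile(q[:,0],[1,99]).round(4),np.percentile(q[:,1],[1,99]).round(4))
```

```text
top lamp top 1072 [ 0.6013 -0.1891  0.1899] 3.4069755552723993 z99 [0.19011331 0.19396683] [-0.28999212 -0.08811444]
 wing 1583 ((0.6479028463363647, -0.20952901244163513), (0.15135665237903595, 0.09549640864133835), 83.2867202758789) 0.055494644514608255 [-0.2782255  -0.13352861] [0.59736729 0.69451239]
 rack 545 ((0.6648941040039062, 0.19321823120117188), (0.11344928294420242, 0.08484573662281036), 85.71458435058594) 0.08627098287333725
  rail 286 [0.6667 0.242  0.0854] -3.9662530706524337 [0.6263 0.7096] [0.2345 0.2512]
  rail 259 [0.6599 0.1428 0.0859] -4.1272529587067375 [0.6195 0.7028] [0.135  0.1512]
 handle 148 [0.4518 0.0091 0.0784] [0.47591305 0.01864392 0.09596849] [ 0.43113138 -0.0005151   0.03138584]
  handle top [0.4437 0.0101 0.0893] 97
  grey 1050 ((0.522730827331543, -0.0051979124546051025), (0.06181219592690468, 0.10391898453235626), 82.91363525390625) 0.010244767992682804 [0.4783 0.5739] [-0.0306  0.0272]
  cork 1502 ((0.5298551917076111, -0.0006851851940155029), (0.13920390605926514, 0.1792740374803543), 89.78992462158203) 0.0049589779936897935 [0.4423 0.6177] [-0
[... 425 characters left out ...]
837890625) 0.0845383345890184
  rail 191 [0.6679 0.2383 0.0836] -3.3860941908950024 [0.6257 0.711 ] [0.2297 0.2509]
  rail 205 [0.6593 0.1385 0.0835] -3.7959548425615885 [0.619  0.7026] [0.1307 0.1496]
 handle 248 [0.4514 0.0017 0.0669] [0.47804688 0.0147934  0.09460758] [ 0.43190405 -0.00695372  0.03019235]
  handle top [0.4433 0.0051 0.0876] 81
  grey 680 ((0.5295796394348145, -0.003332667052745819), (0.06437308341264725, 0.11470858752727509), 79.97868347167969) 0.010266010448388343 [0.4769 0.5763] [-0.0334  0.0279]
  cork 935 ((0.5298211574554443, -9.394437074661255e-05), (0.179262176156044, 0.13895432651042938), 0.25233641266822815) 0.0047649251489290285 [0.4417 0.6181] [-0.0679  0.0673]
```

```bash
cat >> h.py <<'E'
def toolR(yaw,tilt,flip=1):
    # tool x forward-down (tilt deg from vertical), tool z = flip*left, yaw deg
    t=np.radians(tilt); x=np.array([np.sin(t),0,-np.cos(t)]); z=np.array([0,flip,0.]); y=np.cross(z,x)
    return R.from_euler('z',yaw,degrees=True)*R.from_matrix(np.stack([x,y,z],1))
def move(pos,Rt,o=None):
    o=o or observe(); R0=q2R(o["eef_rot"])
    lin=R0.inv().apply(np.array(pos)-o["position"])*1000; rot=(R0.inv()*Rt).as_rotvec(degrees=True)
    return lin.round(1),rot.round(2)
E
python3 - <<'E'
from h import *
o=observe();print(q2R(o["eef_rot"]).as_matrix().round(3))
s=snapshot("wrist");print(np.array(s["hand_eye"]).round(3),s["camera_matrix"])
for f in (1,-1):
    T=toolR(-8.5,30,f); g=np.array([.449,.008,.0624])
    tcp=g+T.apply([.019-.13,0,0]); print(f,tcp,move(tcp,T,o))
E
```

```text
[[ 0.    -0.913  0.408]
 [-0.     0.408  0.913]
 [-1.    -0.    -0.   ]]
[[ 0.001 -0.3    0.954 -0.142]
 [ 0.001 -0.954 -0.3    0.077]
 [ 1.     0.001 -0.    -0.   ]
 [ 0.     0.     0.     1.   ]] [[425.03825398   0.         315.13737834]
 [  0.         425.03825398 242.25961686]
 [  0.           0.           1.        ]]
1 [0.39410962 0.01620342 0.15852882] (array([  72.8, -353.1, -449.2]), array([-15.25,  -4.09, -29.81]))
-1 [0.39410962 0.01620342 0.15852882] (array([  72.8, -353.1, -449.2]), array([159.21, -42.66,   5.85]))
```

Emit:
{"fn": "send_rows", "kwargs": {
  "linear": [
    [6, -29, -37],
    [12, -59, -75],
    [18, -88, -112],
    [24, -118, -150],
    [30, -147, -187],
    [36, -177, -225],
    [42, -206, -262],
    [49, -235, -299],
    [55, -265, -337],
    [61, -294, -374],
    [67, -324, -412],
    [73, -353, -449]
  ],
  "rotation": [
    [-1.3, -0.3, -2.5],
    [-2.5, -0.7, -5],
    [-3.8, -1, -7.5],
    [-5.1, -1.4, -9.9],
    [-6.4, -1.7, -12.4],
    [-7.6, -2, -14.9],
    [-8.9, -2.4, -17.4],
    [-10.2, -2.7, -19.9],
    [-11.4, -3.1, -22.4],
    [-12.7, -3.4, -24.8],
    [-14, -3.8, -27.3],
    [-15.2, -4.1, -29.8]
  ],
  "claw": [60, 60, 60, 60, 60, 60, 60, 60, 60, 60, 60, 60]
}}

```text
time_s: 2.95
position: [0.4007, 0.0339, 0.1817]
eef_rot: [0.63, -0.581, 0.413, 0.308]
wrist_force: [7.7, 25.4, 1.8]
opening: 0.0604
```

```bash
cat >> h.py <<'E'
def wworld(s,o):
    K=np.array(s["camera_matrix"]); d=s["depth"]; H=np.array(s["hand_eye"])
    v,u=np.mgrid[0:480,0:640]
    P=np.stack([(u-K[0,2])/K[0,0]*d,(v-K[1,2])/K[1,1]*d,d],-1)
    P=P@H[:3,:3].T+H[:3,3]
    return P@q2R(o["eef_rot"]).as_matrix().T+o["position"]
E
python3 - <<'E'
from h import *
o=observe();print(o["time_s"],o["position"],o["joint_pos"].round(2),o["opening"])
s=snapshot("wrist");cv2.imwrite("pics/w1.png",s["pixels"][:,:,::-1]);W=wworld(s,o);ok=s["depth"]>0
np.savez("w1.npz",W=W,ok=ok,rgb=s["pixels"])
for n in ["spatula","pad"]:
    for r in regions_of(s,n)[:2]:
        m=r["mask"]&ok;p=W[m];print(n,r["conf"],np.round(r["box"]),np.median(p,0).round(4),np.percentile(p,[2,98],axis=0).round(4))
        np.save(n+"_m.npy",r["mask"]) if r["conf"]>.5 else 0
        for z0,z1 in((.003,.02),(.04,.08),(.08,.1)):
            q=p[(p[:,2]>z0)&(p[:,2]<z1)]
            if len(q)>20: print("  z",z0,len(q),q.mean(0).round(4),np.median(q[:,2]).round(4),cv2.minAreaRect(q[:,:2].astype(np.float32)))
E
```

```text
2.95 [0.40073626 0.03393702 0.18169835] [-0.2   0.27  2.37 -1.43 -0.   -0.18] 0.06040499464284573
pad 0.72 [ 74. 153. 148. 144.] [ 0.4207 -0.162   0.0071] [[ 0.3663 -0.2047  0.0023]
 [ 0.4788 -0.127   0.0087]]
  z 0.003 6034 [ 0.421  -0.1626  0.0068] 0.0071 ((0.4257641136646271, -0.1705789715051651), (0.11513378471136093, 0.0815674364566803), 7.753857135772705)
pad 0.55 [301. 237.  87.  98.] [0.5157 0.0153 0.0084] [[ 0.4698 -0.0371  0.0043]
 [ 0.5907  0.0392  0.0097]]
  z 0.003 2485 [0.5241 0.0058 0.0082] 0.0084 ((0.534855842590332, -0.00039056316018104553), (0.0701100155711174, 0.12736980617046356), 82.39068603515625)
```

View pics/w1.png

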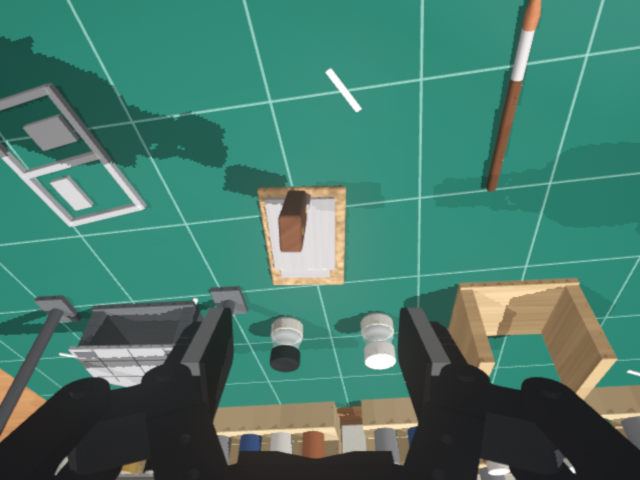

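Run:
```python
from h import *
o=observe();print(o["time_s"],o["position"],o["joint_pos"].round(3))
print(q2R(o["eef_rot"]).as_matrix().round(3))
for tilt in (0,10): print(move([.449,.01,.25],toolR(-8.5,tilt),o))
f=np.load("w1.npz");W=f["W"];ok=f["ok"];rgb=f["rgb"].astype(int)
# regions in wrist image: handle top/blade/cork
reg=np.zeros((480,640),bool);reg[180:292,250:355]=1
hsv=cv2.cvtColor(f["rgb"],cv2.COLOR_RGB2HSV)
grn=(hsv[...,0]>60)&(hsv[...,0]<100)&(hsv[...,1]>80)
m=reg&ok&~grn&(W[...,2]>.004)
p=W[m&(W[...,2]<.014)];print("pad+blade",cv2.minAreaRect(p[:,:2].astype(np.float32)),np.median(p[:,2]))
g=m&(hsv[...,1]<50)&(W[...,2]<.014);p=W[g];print("blade",len(p),cv2.minAreaRect(p[:,:2].astype(np.float32)),np.median(p[:,2]))
h=m&(W[...,2]>.03);p=W[h];print("handle",len(p),p.mean(0),p.max(0),p.min(0))
t=p[p[:,2]>.083];print("top",len(t),t.mean(0),cv2.minAreaRect(t[:,:2].astype(np.float32)))
```

```text
3.1 [0.40221456 0.03148337 0.18228353] [-2.00e-01  2.71e-01  2.37e+00 -1.43e+00  1.00e-03 -1.78e-01]
[[ 0.471 -0.866  0.167]
 [-0.096  0.138  0.986]
 [-0.877 -0.48  -0.019]]
(array([-35.3, -76. , -14.6]), array([-0.82, -1.33, 28.69]))
(array([-35.3, -76. , -14.6]), array([-0.69, -1.39, 18.69]))
pad+blade ((0.5366281867027283, -0.000601012259721756), (0.07024262100458145, 0.13098546862602234), 82.5682144165039) 0.010479548193704169
blade 3663 ((0.53207927942276, 0.002140142023563385), (0.0659831166267395, 0.1194116473197937), 82.5682144165039) 0.011036466572727416
handle 1546 [0.44262756 0.01138758 0.07640814] [0.47625871 0.01837322 0.09546388] [0.42988857 0.00239324 0.03001479]
top 886 [0.44039174 0.01092614 0.08955876] ((0.4416162967681885, 0.010529376566410065), (0.014260740950703621, 0.023795267567038536), 82.65916442871094)
```

Emit:
{"fn": "send_rows", "kwargs": {
  "linear": [
    [-6, -13, -2],
    [-12, -26, -5],
    [-18, -38, -7],
    [-24, -51, -10],
    [-30, -64, -12],
    [-35, -76, -15],
    [-35, -76, -15]
  ],
  "rotation": [
    [0, 0, 5],
    [0, 0, 10],
    [0, 0, 15],
    [0, -1, 20],
    [-1, -1, 25],
    [-1, -1, 28],
    [-1, -1, 28]
  ],
  "claw": [60, 60, 60, 60, 60, 60, 60]
}}

```text
time_s: 3.98
position: [0.4527, 0.0109, 0.2524]
eef_rot: [0.537, -0.47, 0.531, 0.458]
wrist_force: [0.4, -0.8, -1.5]
opening: 0.06
```

Run:
```python
from h import *
o=observe();print(o["time_s"],o["position"],o["joint_pos"].round(4))
print(q2R(o["eef_rot"]).as_matrix().round(3))
for tilt in (0,20,25): print(tilt,move([.46,.008,.11],toolR(-7.4,tilt),o))
```

```text
3.975 [0.45274608 0.01090573 0.25237706] [-0.2209  0.2591  1.8313 -0.0045  1.0331 -1.6487]
[[ 0.017 -0.99   0.14 ]
 [-0.008  0.14   0.99 ]
 [-1.    -0.018 -0.005]]
0 (array([142.5,  -5.1,  -1.1]), array([-0.67, -0.31,  1.01]))
20 (array([142.5,  -5.1,  -1.1]), array([ -0.6 ,  -0.42, -18.99]))
25 (array([142.5,  -5.1,  -1.1]), array([ -0.59,  -0.45, -23.99]))
```

Emit:
{"fn": "send_rows", "kwargs": {
  "linear": [
    [24, -1, 0],
    [48, -2, 0],
    [71, -3, -1],
    [95, -3, -1],
    [119, -4, -1],
    [142, -5, -1],
    [142, -5, -1]
  ],
  "rotation": [
    [0, 0, -3],
    [0, 0, -6],
    [0, 0, -9],
    [0, 0, -12],
    [0, 0, -15],
    [-0.6, -0.4, -19],
    [-0.6, -0.4, -19]
  ],
  "claw": [60, 60, 60, 60, 60, 60, 60]
}}

```text
time_s: 4.85
position: [0.4583, 0.01, 0.1093]
eef_rot: [0.603, -0.552, 0.442, 0.369]
wrist_force: [0.4, -0.0, 0.7]
opening: 0.0601
```

```bash
cat > ik.py <<'E'
from h import *
from scipy.optimize import least_squares
D=[ # q1,q2,q3,q5, x,y,z  (q4~0 or q5~0)
[.97150,.52848,1.43390,1.18137,.25487,.56990,.23032],
[-.2,.271,2.37,.001,.40221,.03148,.18228],
[-.2209,.2591,1.8313,1.0331,.45275,.01091,.25238]]
def fk(p,q):
    h,r0,L1,L2,a,L3,e,d=p; q1,q2,q3,q5=q; b=q2+q3; c=b+q5
    r=r0+L1*np.sin(q2)+L2*np.sin(b)+a*np.cos(b)+L3*np.sin(c)+e*np.cos(c)
    z=h+L1*np.cos(q2)+L2*np.cos(b)-a*np.sin(b)+L3*np.cos(c)-e*np.sin(c)
    return np.array([r*np.cos(q1)-d*np.sin(q1),r*np.sin(q1)+d*np.cos(q1),z])
P0=np.array([.3,0,.36,.36,0,.25,0,.11])
def fit(D):
    f=lambda p:np.r_[np.concatenate([fk(p,r[:4])-r[4:] for r in D])/5e-4,(p-P0)/.1]
    s=least_squares(f,P0);return s.x,np.abs(np.concatenate([fk(s.x,r[:4])-r[4:] for r in D])).max()
def ik(p,pos,tilt):
    # q1,q2,q3,q5 for TCP pos and tilt
    g=lambda q:np.r_[fk(p,q)-pos,(q[1]+q[2]+q[3]-np.pi+np.radians(tilt))*.3]
    s=least_squares(g,[-.2,.4,1.8,.6]);return s.x,np.abs(s.fun).max()
E
python3 - <<'E'
from ik import *
o=observe();q=o["joint_pos"];print(o["time_s"],o["position"],q.round(4),o["wrist_force"])
print(q2R(o["eef_rot"]).as_matrix().round(3))
D.append([q[0],q[1],q[2],q[4],*o["position"]])
open("ik.py","a").write(f"\nD.append({[float(x) for x in D[-1]]})\n")
p,err=fit(D);print(p.round(3),err)
for tilt in (20,25,30,35):
  T=toolR(-7.4,tilt);g=np.array([.4533,.009,.0624])
  for zz in (0,.05): 
    print(tilt,zz,*[np.round(v,3) for v in ik(p,g+T.apply([.019,0,0])+[0,0,zz],tilt)])
E
```

```text
4.85 [0.45832225 0.01002767 0.10926256] [-0.2506  0.4952  2.2102  0.4264  0.101  -2.1133] [ 0.40674499 -0.0474942   0.72770165]
[[ 0.337 -0.933  0.125]
 [-0.043  0.117  0.992]
 [-0.941 -0.34  -0.001]]
[0.26  0.005 0.589 0.385 0.111 0.289 0.001 0.114] 0.009297430550515294
20 0 [-0.232  0.686  2.252 -0.145] 0.0
20 0.05 [-0.232  0.54   2.222  0.03 ] 0.0
25 0 [-0.232  0.721  2.311 -0.328] 0.0
25 0.05 [-0.232  0.563  2.283 -0.14 ] 0.0
30 0 [-0.232  0.774  2.371 -0.526] 0.0
30 0.05 [-0.232  0.601  2.343 -0.326] 0.0
35 0 [-0.231  0.845  2.429 -0.743] 0.0
35 0.05 [-0.231  0.656  2.405 -0.53 ] 0.0
```

```bash
cat > ik.py <<'E'
from h import *
from scipy.optimize import least_squares
Q=[[.97150,.52848,1.43390,0,1.18137,-.17853],[-.2,.271,2.37,-1.43,.001,-.178],[-.2209,.2591,1.8313,-.0045,1.0331,-1.6487],[-.2506,.4952,2.2102,.4264,.101,-2.1133]]
X=[[.25487,.5699,.23032],[.40221,.03148,.18228],[.45275,.01091,.25238],[.45832,.01003,.10926]]
Ry=lambda t:R.from_euler('y',t); Rz=lambda t:R.from_euler('z',t)
# flange z -> tool x ; at q=... tool z yaw = q1-q6 when pointing down
C=R.from_matrix(np.array([[0,0,-1],[0,1,0],[1,0,0.]]))
def fk(p,q):
    h,r0,L1,L2,a,L3,e,d=p; b=q[1]+q[2]
    W=Rz(q[0])*Ry(b)*Rz(q[3]); F=W*Ry(q[4])
    pos=Rz(q[0]).apply([r0,d,h])+(Rz(q[0])*Ry(q[1])).apply([0,0,L1])+(Rz(q[0])*Ry(b)).apply([a,0,L2])+F.apply([e,0,L3])
    return pos,F*Rz(q[5])*C
P0=np.array([.3,0,.36,.36,0,.25,0,.11])
def fit(Q=Q,X=X):
    g=lambda p:np.concatenate([fk(p,q)[0]-x for q,x in zip(Q,X)])
    s=least_squares(lambda p:np.r_[g(p)/5e-4,(p-P0)/.1],P0); return s.x,np.abs(g(s.x)).max()
lo=np.array([-3.08,-.75,.22,-1.43,0,-2.85]);hi=np.array([3.08,2.2,2.44,4.57,2.65,2.85])
def ik(p,pos,T,q0):
    def g(q):
        x,F=fk(p,q); return np.r_[x-pos,.2*(T.inv()*F).as_rotvec()]
    s=least_squares(g,np.clip(q0,lo+1e-3,hi-1e-3),bounds=(lo,hi)); return s.x,np.abs(s.fun).max()
E
python3 - <<'E'
from ik import *
p,err=fit();print(p.round(4),err)
o=observe();print((q2R(o["eef_rot"]).inv()*fk(p,o["joint_pos"])[1]).as_matrix().round(2))
def sp(x,y,z,yaw): return np.array([x,y,z]),yaw
way=dict(pad=((.5281,-.0007,.006),-7.4),padup=((.5281,-.0007,.08),-7.4),stfront=((.53,-.19,.044),-3.4),stin=((.645,-.196,.046),-3.4),stlift=((.645,-.196,.058),-3.4),stout=((.53,-.19,.058),-3.4),mid=((.53,0,.11),-4),rkfront=((.53,.2,.11),-4),rkin=((.66,.193,.095),-4),rkdn=((.66,.193,.075),-4))
for t in (25,30,35):
  for n,(o,yaw) in way.items():
    T=toolR(yaw,t); g=np.array(o)+Rz(np.radians(yaw)).apply([-.0754,0,.0564])+T.apply([.019,0,0])
    out=[]
    for q0 in ([-.2,.6,2.1,.2,.3,-1.7],[-.2,.6,2.1,3.1,.3,1.5]):
        q,e=ik(p,g,T,q0); out.append((q.round(2),round(e,4)))
    print(t,n,*out)
E
```

```text
[ 2.770e-01 -5.000e-04  5.879e-01  3.924e-01  1.147e-01  2.986e-01
 -1.000e-04  1.110e-01] 9.781158083005392e-05
[[ 1.  0.  0.]
 [-0.  1.  0.]
 [-0. -0.  1.]]
25 pad (array([-0.22,  0.65,  2.19,  1.19,  0.  , -2.85]), np.float64(0.0257)) (array([-0.26,  0.72,  2.31,  2.96,  0.32,  1.62]), np.float64(0.0))
25 padup (array([-0.25,  0.48,  2.24,  1.17,  0.05, -2.85]), np.float64(0.0051)) (array([-0.26,  0.49,  2.26,  2.22,  0.07,  2.37]), np.float64(0.0))
25 stfront (array([-0.71,  0.57,  2.09,  0.7 ,  0.27, -2.85]), np.float64(0.0228)) (array([-0.78,  0.6 ,  2.18,  1.48,  0.28,  2.56]), np.float64(0.0))
25 stin (array([-0.61,  0.65,  1.9 ,  0.79,  0.31, -2.85]), np.float64(0.0015)) (array([-0.63,  0.66,  1.97,  1.35,  0.26,  2.85]), np.float64(0.0147))
25 stlift (array([-0.62,  0.62,  1.9 ,  0.77,  0.33, -2.83]), np.float64(0.0)) (array([-0.64,  0.64,  1.98,  1.35,  0.27,  2.85]), np.float64(0.0174))
25 stout (array([-0.71,  0.54,  2.09,  0.69,  0.29, -2.85]), np.float64(0.0198)) (array([-0.78,  0.57,  2.17,  1.33,  0.29,  2.72]), np.float64(0.0))
25 mid (array([-0.3 ,  0.4 ,  2.24,  0
[... 2806 characters left out ...]
2.1 ,  0.74,  0.26, -2.85]), np.float64(0.0482)) (array([-0.87,  0.63,  2.28,  2.02,  0.48,  1.94]), np.float64(0.0))
35 mid (array([-0.26,  0.39,  2.24,  1.12,  0.06, -2.85]), np.float64(0.0245)) (array([-0.33,  0.46,  2.36,  2.64,  0.31,  1.83]), np.float64(0.0))
35 rkfront (array([ 0.33,  0.46,  2.14, -1.43,  0.22,  0.2 ]), np.float64(0.0113)) (array([0.32, 0.48, 2.19, 4.28, 0.25, 0.77]), np.float64(0.0))
35 rkin (array([ 0.22,  0.59,  1.93, -1.39,  0.17,  0.06]), np.float64(0.0)) (array([0.22, 0.59, 1.95, 4.57, 0.16, 0.38]), np.float64(0.0046))
35 rkdn (array([ 0.22,  0.62,  1.93, -1.43,  0.17,  0.1 ]), np.float64(0.0041)) (array([0.22, 0.63, 1.94, 4.57, 0.17, 0.38]), np.float64(0.0003))
```

```bash
cat >> ik.py <<'E'
PAR=fit()[0]
def plan(wps,n,claw,show=1):
    """wps: list of (pos,Rot) ; n: rows per leg; prints rows relative to current pose + predicted joints"""
    o=observe(); x0=o["position"]; R0=q2R(o["eef_rot"]); q=np.array(o["joint_pos"]); L=[];A=[];mv=0;md=0;me=0
    px,pR=x0,R0; js=[]
    for (x,T),k in zip(wps,n):
        d=(pR.inv()*T).as_rotvec()
        for i in range(1,k+1):
            s=i/k; xi=px+(np.array(x)-px)*s; Ti=pR*R.from_rotvec(d*s)
            L.append((R0.inv().apply(xi-x0)*1000).round().astype(int).tolist()); A.append((R0.inv()*Ti).as_rotvec(degrees=True).round(1).tolist())
            q2,e=ik(PAR,xi,Ti,q); mv=max(mv,np.abs(q2-q).max()*8); me=max(me,e); q=q2; js.append(q.round(2))
        px,pR=np.array(x),T
    print("linear",L);print("rotation",A);print("claw",[claw]*len(L));print("maxjv",round(mv,2),"ikerr",round(me,4));
    if show:print([j.tolist() for j in js[::3]],js[-1].tolist())
GR=np.array([-.0754,0,.0564])
def tcp_of(org,yaw,tilt,f=-1):
    T=toolR(yaw,tilt,f); return np.array(org)+Rz(np.radians(yaw)).apply(GR)+T.apply([.019,0,0]),T
E
python3 - <<'E'
from ik import *
o=observe();R0=q2R(o["eef_rot"])
T=toolR(-4,8,-1)
# force turn about tool x positive/negative: intermediate
h=toolR(-4,8,1)*R.from_euler('x',90,degrees=True); h2=toolR(-4,8,1)*R.from_euler('x',-90,degrees=True)
for m in (h,h2):
    plan([([.52,.10,.24],m),([.57,.195,.30],T)],[10,10],60)
E
```

```text
linear [[-11, -9, 10], [-21, -18, 19], [-32, -27, 29], [-42, -37, 39], [-53, -46, 48], [-64, -55, 58], [-74, -64, 68], [-85, -73, 78], [-95, -82, 87], [-106, -91, 97], [-110, -97, 107], [-115, -103, 117], [-119, -108, 127], [-124, -114, 137], [-128, -119, 147], [-132, -125, 157], [-137, -131, 167], [-141, -136, 177], [-145, -142, 187], [-150, -147, 197]]
rotation [[8.7, 0.9, 1.0], [17.3, 1.7, 2.0], [26.0, 2.6, 3.0], [34.6, 3.4, 3.9], [43.3, 4.3, 4.9], [51.9, 5.2, 5.9], [60.6, 6.0, 6.9], [69.3, 6.9, 7.9], [77.9, 7.7, 8.9], [86.6, 8.6, 9.9], [95.5, 9.6, 9.4], [104.5, 10.5, 8.8], [113.4, 11.5, 8.2], [122.4, 12.4, 7.4], [131.3, 13.4, 6.7], [140.3, 14.4, 5.8], [149.2, 15.3, 4.8], [158.1, 16.3, 3.7], [167.1, 17.3, 2.6], [176.0, 18.3, 1.3]]
claw [60, 60, 60, 60, 60, 60, 60, 60, 60, 60, 60, 60, 60, 60, 60, 60, 60, 60, 60, 60]
maxjv 4.39 ikerr 0.0
[[-0.21, 0.46, 2.17, 0.07, 0.18, -1.56], [-0.11, 0.39, 2.03, -0.09, 0.46, -0.87], [-0.05, 0.36, 1.89, -0.07, 0.7, -0.38], [-0.02, 0.34, 1.76, -0.01, 0.91, 0.06], [0.04, 0.34, 1.69, -0.02, 0.97, 0.59], [0.09, 0.35, 1.61, -0.03, 1.04, 1.12], [0.14, 0.
[... 575 characters left out ...]
74.2, -8.0, 7.0], [-83.5, -9.0, 7.9], [-92.7, -10.0, 8.7], [-101.7, -10.9, 8.1], [-110.6, -11.8, 7.4], [-119.6, -12.7, 6.6], [-128.5, -13.6, 5.8], [-137.5, -14.5, 4.9], [-146.4, -15.4, 3.9], [-155.4, -16.3, 2.8], [-164.3, -17.2, 1.5], [-173.2, -18.0, 0.2], [176.0, 18.3, 1.3]]
claw [60, 60, 60, 60, 60, 60, 60, 60, 60, 60, 60, 60, 60, 60, 60, 60, 60, 60, 60, 60]
maxjv 1.73 ikerr 0.1227
[[-0.23, 0.46, 2.17, 0.27, 0.19, -2.1], [-0.17, 0.39, 2.05, 0.13, 0.45, -2.39], [-0.1, 0.35, 1.9, 0.06, 0.69, -2.73], [0.06, 0.35, 1.76, -0.15, 0.89, -2.85], [0.23, 0.35, 1.78, -0.44, 0.8, -2.85], [0.3, 0.35, 1.93, -0.86, 0.51, -2.85], [0.18, 0.32, 2.06, -1.43, 0.1, -2.85]] [0.23, 0.33, 2.04, -1.43, 0.14, -2.85]
```

Emit:
{"fn": "send_rows", "kwargs": {
  "linear": [
    [-11, -9, 10],
    [-21, -18, 19],
    [-32, -27, 29],
    [-42, -37, 39],
    [-53, -46, 48],
    [-64, -55, 58],
    [-74, -64, 68],
    [-85, -73, 78],
    [-95, -82, 87],
    [-106, -91, 97],
    [-110, -97, 107],
    [-115, -103, 117]
  ],
  "rotation": [
    [8.7, 0.9, 1.0],
    [17.3, 1.7, 2.0],
    [26.0, 2.6, 3.0],
    [34.6, 3.4, 3.9],
    [43.3, 4.3, 4.9],
    [51.9, 5.2, 5.9],
    [60.6, 6.0, 6.9],
    [69.3, 6.9, 7.9],
    [77.9, 7.7, 8.9],
    [86.6, 8.6, 9.9],
    [95.5, 9.6, 9.4],
    [104.5, 10.5, 8.8]
  ],
  "claw": [60, 60, 60, 60, 60, 60, 60, 60, 60, 60, 60, 60]
}}

```text
time_s: 6.35
position: [0.5297, 0.1212, 0.2524]
eef_rot: [0.741, 0.141, 0.643, -0.129]
wrist_force: [-0.9, -0.1, -0.1]
opening: 0.0597
```

Run:
```python
from ik import *
plan([([.57,.195,.30],toolR(-4,8,-1))],[8],60)
```

```text
linear [[-5, 11, 2], [-11, 21, 4], [-16, 32, 6], [-21, 43, 8], [-26, 53, 10], [-32, 64, 12], [-37, 75, 14], [-42, 85, 16]]
rotation [[9.0, -0.0, -0.0], [18.0, -0.0, -0.0], [27.0, -0.0, -0.0], [36.0, -0.0, -0.0], [45.0, -0.0, -0.0], [54.0, -0.0, -0.0], [62.9, -0.0, -0.0], [71.9, -0.0, -0.0]]
claw [60, 60, 60, 60, 60, 60, 60, 60]
maxjv 1.41 ikerr 0.0
[[0.04, 0.34, 1.69, -0.02, 0.97, 0.6], [0.1, 0.35, 1.61, -0.03, 1.04, 1.12], [0.15, 0.37, 1.53, -0.03, 1.1, 1.64]] [0.16, 0.37, 1.51, -0.04, 1.13, 1.81]
```

Emit:
{"fn": "send_rows", "kwargs": {
  "linear": [
    [-5, 11, 2],
    [-11, 21, 4],
    [-16, 32, 6],
    [-21, 43, 8],
    [-26, 53, 10],
    [-32, 64, 12],
    [-37, 75, 14],
    [-42, 85, 16],
    [-42, 85, 16],
    [-42, 85, 16]
  ],
  "rotation": [
    [9, 0, 0],
    [18, 0, 0],
    [27, 0, 0],
    [36, 0, 0],
    [45, 0, 0],
    [54, 0, 0],
    [63, 0, 0],
    [72, 0, 0],
    [72, 0, 0],
    [72, 0, 0]
  ],
  "claw": [60, 60, 60, 60, 60, 60, 60, 60, 60, 60]
}}

```text
time_s: 7.6
position: [0.5692, 0.1952, 0.2993]
eef_rot: [0.518, 0.548, 0.446, -0.482]
wrist_force: [0.0, 0.2, -0.3]
opening: 0.0599
```

```bash
cat >> ik.py <<'E'
def shot(name):
    o=observe();s=snapshot("wrist");cv2.imwrite(f"pics/{name}.png",s["pixels"][:,:,::-1]);W=wworld(s,o);ok=s["depth"]>0
    np.savez(name+".npz",W=W,ok=ok,rgb=s["pixels"]);print(o["time_s"],o["position"].round(4));return s,W,ok
def sel(W,ok,x0,x1,y0,y1,z0,z1):
    return W[ok&(W[...,0]>x0)&(W[...,0]<x1)&(W[...,1]>y0)&(W[...,1]<y1)&(W[...,2]>z0)&(W[...,2]<z1)]
E
python3 - <<'E'
from ik import *
s,W,ok=shot("w2")
p=sel(W,ok,.56,.76,.1,.3,.075,.1);print(len(p),cv2.minAreaRect(p[:,:2].astype(np.float32)),np.median(p[:,2]))
for q in (p[p[:,1]>.195],p[p[:,1]<.195]): print(len(q),q.mean(0).round(4),cv2.minAreaRect(q[:,:2].astype(np.float32)))
T=toolR(-4,8,-1)
plan([([.53,.06,.32],T),([.54,-.17,.31],T)],[4,7],60)
E
```

```text
7.6 [0.5692 0.1952 0.2993]
3392 ((0.6654191017150879, 0.1924126148223877), (0.11239805072546005, 0.0836421400308609), 85.79749298095703) 0.08714423488234638
1714 [0.6698 0.2415 0.0866] ((0.6691362857818604, 0.24219852685928345), (0.012485797517001629, 0.08354824036359787), 85.95140838623047)
1678 [0.6626 0.143  0.0867] ((0.6617596745491028, 0.14253723621368408), (0.01238066516816616, 0.0835900828242302), 86.09292602539062)
linear [[-6, -7, 34], [-12, -13, 69], [-18, -20, 103], [-25, -27, 137], [-23, -24, 170], [-21, -20, 203], [-19, -17, 235], [-17, -13, 268], [-15, -10, 301], [-13, -7, 333], [-11, -3, 366]]
rotation [[0.0, 0.0, 0.0], [0.1, 0.0, 0.0], [0.1, 0.0, 0.0], [0.1, 0.0, 0.1], [0.1, 0.0, 0.1], [0.1, 0.0, 0.1], [0.1, 0.0, 0.1], [0.1, 0.0, 0.1], [0.1, 0.0, 0.1], [0.1, 0.0, 0.1], [0.1, 0.0, 0.1]]
claw [60, 60, 60, 60, 60, 60, 60, 60, 60, 60, 60]
maxjv 0.59 ikerr 0.0
[[0.1, 0.34, 1.55, -0.03, 1.12, 1.75], [-0.1, 0.25, 1.64, 0.0, 1.11, 1.54], [-0.3, 0.25, 1.65, 0.04, 1.11, 1.33], [-0.48, 0.29, 1.61, 0.06, 1.12, 1.14]] [-0.54, 0.31, 1.58, 0.07, 1.13, 1.08]
```

View pics/w2.png

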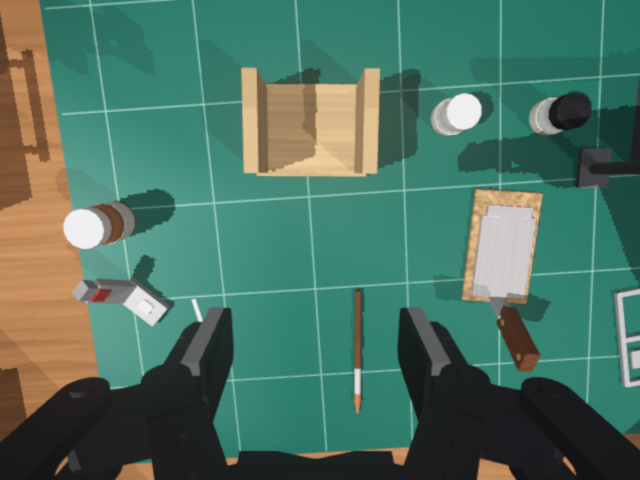

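Emit:
{"fn": "send_rows", "kwargs": {
  "linear": [
    [-6, -7, 34],
    [-12, -13, 69],
    [-18, -20, 103],
    [-25, -27, 137],
    [-23, -24, 170],
    [-21, -20, 203],
    [-19, -17, 235],
    [-17, -13, 268],
    [-15, -10, 301],
    [-13, -7, 333],
    [-11, -3, 366],
    [-11, -3, 366]
  ],
  "rotation": [
    [0, 0, 0],
    [0, 0, 0],
    [0, 0, 0],
    [0, 0, 0],
    [0, 0, 0],
    [0, 0, 0],
    [0, 0, 0],
    [0, 0, 0],
    [0, 0, 0],
    [0, 0, 0],
    [0, 0, 0],
    [0, 0, 0]
  ],
  "claw": [60, 60, 60, 60, 60, 60, 60, 60, 60, 60, 60, 60]
}}

```text
time_s: 9.15
position: [0.5398, -0.1722, 0.3094]
eef_rot: [0.517, 0.549, 0.445, -0.483]
wrist_force: [-0.0, 0.5, -0.4]
opening: 0.0603
```

Run:
```python
from ik import *
s,W,ok=shot("w3")
for n in ["wing","spatula","pad"]:
    for r in regions_of(s,n)[:1]:
        p=W[r["mask"]&ok];print(n,round(r["conf"],2),np.round(r["box"]))
        if n=="wing":
            z=np.median(p[:,2]);p=p[abs(p[:,2]-z)<.004];rr=cv2.minAreaRect(p[:,:2].astype(np.float32));print(z,rr,cv2.boxPoints(rr).round(4))
            pf=np.polyfit(p[:,0]*.998,p[:,2],1);print("zslope",pf)
p=sel(W,ok,.5,.7,-.33,-.06,.185,.2);a=np.polyfit(p[:,1],p[:,0],1);print("lamp",len(p),np.polyval(a,-.19),np.degrees(np.arctan(a[0])),p[:,1].min(),p[:,1].max(),np.median(p[:,2]))
t=sel(W,ok,.40,.50,-.05,.06,.084,.1);print("handle top",len(t),t.mean(0).round(4),cv2.minAreaRect(t[:,:2].astype(np.float32)))
```

```text
9.15 [ 0.5398 -0.1722  0.3094]
wing 0.67 [333. 100. 136.  83.]
0.056309508513797624 ((0.6590845584869385, -0.1966276466846466), (0.12035166472196579, 0.07523106783628464), 86.03192901611328) [[ 0.6174 -0.2541]
 [ 0.6924 -0.2593]
 [ 0.7008 -0.1392]
 [ 0.6257 -0.134 ]]
zslope [-0.00172419  0.05744102]
spatula 0.83 [153. 282.  70. 161.]
pad 0.66 [156. 242.  67. 110.]
lamp 10112 0.6029067483042322 3.335908680144039 -0.2932038415582546 -0.08666398318344529 0.19090896266701513
handle top 444 [0.4457 0.0073 0.0894] ((0.44376295804977417, 0.008757081814110279), (0.015256412327289581, 0.026794450357556343), 80.82335662841797)
```

View pics/w3.png

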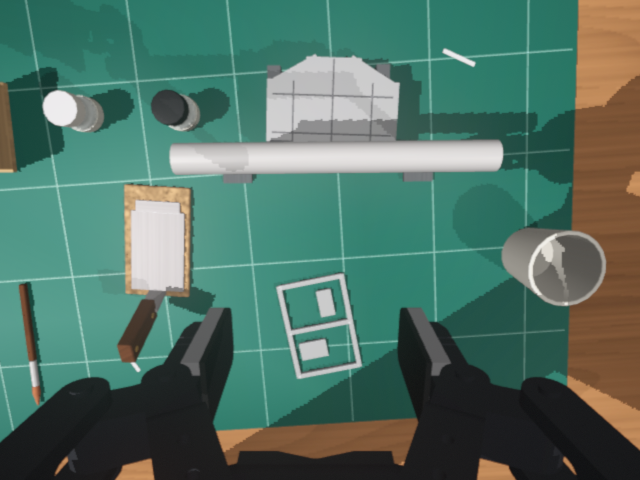

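Run:
```python
from ik import *
for n,b in (("w2",(185,380,455,550)),("w3",(180,370,115,200))):
    f=np.load(n+".npz");W=f["W"];ok=f["ok"];hsv=cv2.cvtColor(f["rgb"],cv2.COLOR_RGB2HSV)
    reg=np.zeros_like(ok);reg[b[0]:b[1],b[2]:b[3]]=1
    Z=W[...,2]; fl=reg&ok&(Z>.004)&(Z<.014)
    S=hsv[...,1]; H=hsv[...,0]
    grn=(H>60)&(H<100)&(S>80)
    for nm,m in (("blade",fl&(S<40)),("pad",fl&~grn)):
        m=cv2.morphologyEx(m.astype(np.uint8),cv2.MORPH_OPEN,np.ones((5,5)))>0
        p=W[m];print(n,nm,len(p),cv2.minAreaRect(p[:,:2].astype(np.float32)),np.median(p[:,2]).round(4))
    p=W[reg&ok&(Z>.045)&(Z<.08)];print(n,"handle",len(p),p.mean(0).round(4))
    t=W[reg&ok&(Z>.082)&(Z<.1)];print("  top",len(t),t.mean(0).round(4),cv2.minAreaRect(t[:,:2].astype(np.float32)))
g=[.4535,.0085,.0624]
Tg=toolR(-7.4,28,-1)
tip=np.array(g)+Tg.apply([.019,0,0])
print(tip)
plan([([.50,-.06,.19],toolR(-7,15,-1)),(tip+[0,0,.08],Tg)],[6,6],60)
```

```text
w2 blade 4783 ((0.5273603796958923, -0.0017617493867874146), (0.05671456828713417, 0.0985511913895607), 82.36872863769531) 0.0108
w2 pad 7312 ((0.532113254070282, -0.00046425312757492065), (0.07055778801441193, 0.12025181949138641), 82.686279296875) 0.0103
w2 handle 835 [0.4601 0.011  0.0631]
  top 538 [0.4467 0.0108 0.0889] ((0.4452388286590576, 0.009604346938431263), (0.014511849731206894, 0.028195369988679886), 84.67385864257812)
w3 blade 4631 ((0.5267871618270874, -0.0010256022214889526), (0.05848674103617668, 0.09907812625169754), 82.5120620727539) 0.0105
w3 pad 6997 ((0.53207927942276, -0.0013094842433929443), (0.07033821195363998, 0.11973205953836441), 82.4660873413086) 0.0099
w3 handle 724 [0.4597 0.0034 0.0633]
  top 490 [0.4462 0.0071 0.0888] ((0.44392210245132446, 0.008921573869884014), (0.015349984169006348, 0.027959177270531654), 84.76323699951172)
[0.46234567 0.00735115 0.045624  ]
linear [[19, -10, -18], [37, -21, -35], [56, -31, -53], [75, -42, -71], [93, -52, -88], [112, -63, -106], [122, -71, -117], [132, -80, -128], [141, -88, -138], [151, -96, -149], [161, -105, -160], [170, -113, -171]]
rotation [[0.5, -0.1, 1.2], [1.0, -0.2, 2.4], [1.6, -0.3, 3.6], [2.1, -0.4, 4.7], [2.6, -0.5, 5.9], [3.1, -0.6, 7.1], [3.2, -0.7, 9.3], [3.2, -0.8, 11.4], [3.3, -0.9, 13.6], [3.3, -1.0, 15.8], [3.4, -1.0, 17.9], [3.4, -1.1, 20.1]]
claw [60, 60, 60, 60, 60, 60, 60, 60, 60, 60, 60, 60]
maxjv 9.66 ikerr 0.0
[[-0.51, 0.3, 1.65, 0.08, 1.04, 1.1], [-0.44, 0.32, 1.85, 0.1, 0.77, 1.17], [-0.37, 0.36, 2.02, 0.16, 0.47, 1.2], [-0.32, 0.41, 2.19, 0.51, 0.15, 0.89]] [-0.27, 0.49, 2.3, 2.65, 0.14, -1.21]
```

Run:
```python
from ik import *
org=[.5271,-.0014,.006]
tip,Tg=tcp_of(org,-7.5,28);print(tip)
import io,contextlib
o=observe()
best=None
for ya in (10,20,30,40):
  for ta in (15,20,25):
    for zb in (.07,.08):
      f=io.StringIO()
      with contextlib.redirect_stdout(f): plan([([.48,-.03,.17],toolR(ya,ta,-1)),(tip+[0,0,zb],Tg)],[12,12],60,0)
      l=f.getvalue().strip().split("\n")[-1];print(ya,ta,zb,l)
plan([([.48,-.03,.17],toolR(30,20,-1))],[12],60)
```

```text
[0.46118871 0.00727739 0.045624  ]
10 15 0.07 maxjv 4.94 ikerr 0.0
10 15 0.08 maxjv 4.79 ikerr 0.0
10 20 0.07 maxjv 3.38 ikerr 0.0
10 20 0.08 maxjv 3.41 ikerr 0.0
10 25 0.07 maxjv 2.19 ikerr 0.0
10 25 0.08 maxjv 2.25 ikerr 0.0
20 15 0.07 maxjv 4.42 ikerr 0.0
20 15 0.08 maxjv 4.67 ikerr 0.0
20 20 0.07 maxjv 3.28 ikerr 0.0
20 20 0.08 maxjv 3.41 ikerr 0.0
20 25 0.07 maxjv 2.32 ikerr 0.0
20 25 0.08 maxjv 2.47 ikerr 0.0
30 15 0.07 maxjv 4.15 ikerr 0.0
30 15 0.08 maxjv 4.55 ikerr 0.0
30 20 0.07 maxjv 3.2 ikerr 0.0
30 20 0.08 maxjv 3.49 ikerr 0.0
30 25 0.07 maxjv 2.52 ikerr 0.0
30 25 0.08 maxjv 2.75 ikerr 0.0
40 15 0.07 maxjv 4.22 ikerr 0.0
40 15 0.08 maxjv 4.43 ikerr 0.0
40 20 0.07 maxjv 3.39 ikerr 0.0
40 20 0.08 maxjv 3.56 ikerr 0.0
40 25 0.07 maxjv 2.77 ikerr 0.0
40 25 0.08 maxjv 3.14 ikerr 0.0
linear [[11, -7, -11], [21, -15, -22], [32, -22, -34], [43, -29, -45], [54, -36, -56], [64, -44, -67], [75, -51, -79], [86, -58, -90], [97, -65, -101], [107, -73, -112], [118, -80, -123], [129, -87, -135]]
rotation [[-2.7, 0.7, 1.0], [-5.5, 1.4, 2.0], [-8.2, 2.0, 2.9], [-11.0, 2.7, 3.9], [-13.7, 3.4, 4.9], [-16.4, 4.1, 5.9], [-19.2, 4.8, 6.9], [-21.9, 5.4, 7.8], [-24.7, 6.1, 8.8], [-27.4, 6.8, 9.8], [-30.1, 7.5, 10.8], [-32.9, 8.1, 11.7]]
claw [60, 60, 60, 60, 60, 60, 60, 60, 60, 60, 60, 60]
maxjv 0.92 ikerr 0.0
[[-0.53, 0.3, 1.63, 0.09, 1.08, 1.02], [-0.52, 0.3, 1.76, 0.17, 0.94, 0.83], [-0.51, 0.31, 1.88, 0.27, 0.8, 0.61], [-0.49, 0.34, 1.99, 0.42, 0.67, 0.34]] [-0.49, 0.38, 2.06, 0.55, 0.59, 0.12]
```

Run:
```python
from ik import *
org=[.5271,-.0014,.006]
tip,Tg=tcp_of(org,-7.5,28)
for ya,ta in ((15,28),(20,30)): plan([([.48,-.03,.17],toolR(ya,ta,-1)),(tip+[0,0,.075],Tg)],[11,12],60)
```

```text
linear [[12, -8, -12], [23, -16, -24], [35, -24, -37], [47, -32, -49], [59, -40, -61], [70, -48, -73], [82, -56, -86], [94, -63, -98], [106, -71, -110], [117, -79, -122], [129, -87, -135], [133, -90, -138], [137, -92, -141], [140, -94, -144], [144, -97, -147], [148, -99, -150], [152, -101, -153], [156, -104, -156], [160, -106, -159], [163, -108, -162], [167, -110, -165], [171, -113, -168], [175, -115, -171]]
rotation [[-1.6, 0.5, 1.8], [-3.3, 1.1, 3.6], [-4.9, 1.6, 5.4], [-6.5, 2.1, 7.2], [-8.2, 2.6, 9.1], [-9.8, 3.2, 10.9], [-11.4, 3.7, 12.7], [-13.1, 4.2, 14.5], [-14.7, 4.8, 16.3], [-16.3, 5.3, 18.1], [-18.0, 5.8, 19.9], [-16.2, 5.2, 20.0], [-14.4, 4.6, 20.0], [-12.6, 4.1, 20.0], [-10.8, 3.5, 20.0], [-9.0, 2.9, 20.1], [-7.2, 2.3, 20.1], [-5.4, 1.7, 20.1], [-3.6, 1.2, 20.1], [-1.8, 0.6, 20.1], [-0.1, 0.0, 20.1], [1.7, -0.6, 20.1], [3.5, -1.2, 20.1]]
claw [60, 60, 60, 60, 60, 60, 60, 60, 60, 60, 60, 60, 60, 60, 60, 60, 60, 60, 60, 60, 60, 60, 60]
maxjv 2.05 ikerr 0.0
[[-0.53, 0.3, 1.64, 0.1, 1.06, 1.03], [-0.52, 0.28, 1.81, 0.21, 0.84, 0.87], [-0.52, 0.29, 1.98, 0.4, 0.63, 0.62], [-0
[... 863 characters left out ...]
 [-20.5, 7.0, 21.7], [-18.3, 6.3, 21.6], [-16.1, 5.5, 21.4], [-13.9, 4.8, 21.3], [-11.7, 4.0, 21.2], [-9.6, 3.3, 21.0], [-7.4, 2.6, 20.9], [-5.2, 1.8, 20.7], [-3.0, 1.1, 20.6], [-0.8, 0.3, 20.4], [1.4, -0.4, 20.3], [3.5, -1.2, 20.1]]
claw [60, 60, 60, 60, 60, 60, 60, 60, 60, 60, 60, 60, 60, 60, 60, 60, 60, 60, 60, 60, 60, 60, 60]
maxjv 2.06 ikerr 0.0
[[-0.53, 0.3, 1.64, 0.1, 1.06, 1.02], [-0.54, 0.28, 1.82, 0.24, 0.84, 0.81], [-0.54, 0.29, 1.99, 0.46, 0.64, 0.49], [-0.55, 0.35, 2.15, 0.89, 0.48, -0.07], [-0.52, 0.4, 2.23, 1.22, 0.38, -0.35], [-0.45, 0.42, 2.26, 1.48, 0.28, -0.45], [-0.38, 0.45, 2.29, 1.89, 0.2, -0.69], [-0.3, 0.49, 2.3, 2.5, 0.16, -1.12]] [-0.27, 0.5, 2.3, 2.72, 0.16, -1.28]
```

Leg 1 (15°, 28°).

Emit:
{"fn": "send_rows", "kwargs": {
  "linear": [
    [12, -8, -12],
    [23, -16, -24],
    [35, -24, -37],
    [47, -32, -49],
    [59, -40, -61],
    [70, -48, -73],
    [82, -56, -86],
    [94, -63, -98],
    [106, -71, -110],
    [117, -79, -122],
    [129, -87, -135]
  ],
  "rotation": [
    [-1.6, 0.5, 1.8],
    [-3.3, 1.1, 3.6],
    [-4.9, 1.6, 5.4],
    [-6.5, 2.1, 7.2],
    [-8.2, 2.6, 9.1],
    [-9.8, 3.2, 10.9],
    [-11.4, 3.7, 12.7],
    [-13.1, 4.2, 14.5],
    [-14.7, 4.8, 16.3],
    [-16.3, 5.3, 18.1],
    [-18.0, 5.8, 19.9]
  ],
  "claw": [60, 60, 60, 60, 60, 60, 60, 60, 60, 60, 60]
}}

```text
time_s: 10.72
position: [0.4802, -0.0284, 0.1703]
eef_rot: [0.65, 0.552, 0.44, -0.281]
wrist_force: [-0.1, 0.5, -0.8]
opening: 0.0596
```

Run:
```python
from ik import *
org=[.5271,-.0014,.006]
tip,Tg=tcp_of(org,-7.5,28)
print(observe()["joint_pos"].round(2))
plan([(tip+[0,0,.075],Tg)],[11],60)
```

```text
[-0.51  0.37  2.19  1.02  0.39 -0.12]
linear [[4, -3, -4], [7, -6, -7], [11, -9, -11], [14, -11, -14], [18, -14, -18], [22, -17, -22], [25, -20, -25], [29, -23, -29], [32, -26, -32], [36, -28, -36], [40, -31, -39]]
rotation [[1.8, -1.0, -0.0], [3.6, -1.9, -0.0], [5.5, -2.9, -0.0], [7.3, -3.8, -0.0], [9.1, -4.8, -0.0], [10.9, -5.8, -0.0], [12.8, -6.7, -0.1], [14.6, -7.7, -0.1], [16.4, -8.7, -0.1], [18.2, -9.6, -0.1], [20.1, -10.6, -0.1]]
claw [60, 60, 60, 60, 60, 60, 60, 60, 60, 60, 60]
maxjv 1.96 ikerr 0.0
[[-0.49, 0.38, 2.2, 1.08, 0.36, -0.14], [-0.43, 0.41, 2.24, 1.33, 0.26, -0.25], [-0.37, 0.45, 2.28, 1.79, 0.18, -0.56], [-0.3, 0.49, 2.3, 2.49, 0.16, -1.1]] [-0.27, 0.5, 2.3, 2.72, 0.16, -1.28]
```

Emit:
{"fn": "send_rows", "kwargs": {
  "linear": [
    [4, -3, -4],
    [7, -6, -7],
    [11, -9, -11],
    [14, -11, -14],
    [18, -14, -18],
    [22, -17, -22],
    [25, -20, -25],
    [29, -23, -29],
    [32, -26, -32],
    [36, -28, -36],
    [40, -31, -39],
    [40, -31, -39]
  ],
  "rotation": [
    [1.8, -1, 0],
    [3.6, -1.9, 0],
    [5.5, -2.9, 0],
    [7.3, -3.8, 0],
    [9.1, -4.8, 0],
    [10.9, -5.8, 0],
    [12.8, -6.7, 0],
    [14.6, -7.7, 0],
    [16.4, -8.7, 0],
    [18.2, -9.6, 0],
    [20, -10.6, 0],
    [20, -10.6, 0]
  ],
  "claw": [60, 60, 60, 60, 60, 60, 60, 60, 60, 60, 60, 60]
}}

```text
time_s: 12.22
position: [0.4615, 0.0082, 0.1203]
eef_rot: [0.582, 0.628, 0.324, -0.402]
wrist_force: [-0.4, 0.3, -0.7]
opening: 0.0603
```

Run:
```python
from ik import *
org=[.5271,-.0014,.006]
tip,Tg=tcp_of(org,-7.5,28)
o=observe();print(o["joint_pos"].round(2),o["position"],tip)
s,W,ok=shot("w4")
p=sel(W,ok,.42,.5,-.03,.05,.083,.1);print(len(p),p.mean(0),cv2.minAreaRect(p[:,:2].astype(np.float32)))
plan([(tip,Tg)],[7],60)
```

```text
[-0.27  0.5   2.3   2.73  0.16 -1.28] [0.46146972 0.0082171  0.12033944] [0.46118871 0.00727739 0.045624  ]
12.225 [0.4615 0.0082 0.1203]
1944 [0.4440405  0.00957475 0.08975805] ((0.4438592493534088, 0.009410388767719269), (0.014257156290113926, 0.026547566056251526), 82.30562591552734)
linear [[9, -5, 0], [19, -10, 0], [28, -15, 0], [38, -20, 0], [47, -26, 0], [56, -31, 1], [66, -36, 1]]
rotation [[0.0, -0.0, -0.0], [0.1, -0.0, -0.0], [0.1, -0.0, -0.0], [0.1, -0.0, -0.1], [0.1, -0.0, -0.1], [0.2, -0.1, -0.1], [0.2, -0.1, -0.1]]
claw [60, 60, 60, 60, 60, 60, 60]
maxjv 0.7 ikerr 0.0
[[-0.27, 0.54, 2.31, 2.81, 0.2, -1.37], [-0.27, 0.64, 2.33, 2.93, 0.33, -1.5], [-0.27, 0.75, 2.35, 2.99, 0.45, -1.56]] [-0.27, 0.75, 2.35, 2.99, 0.45, -1.56]
```

View pics/w4.png

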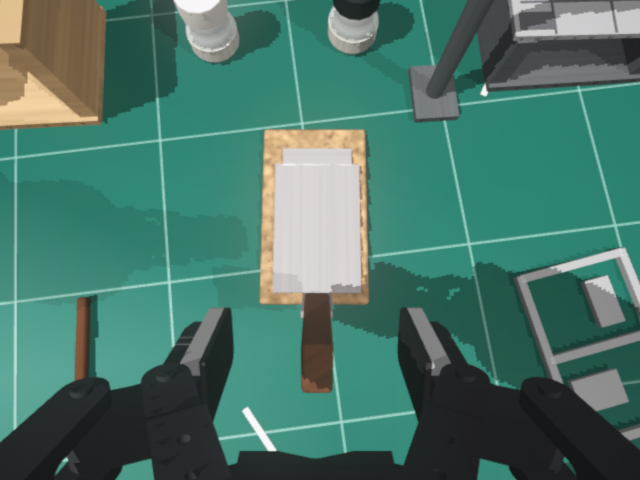

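Emit:
{"fn": "send_rows", "kwargs": {
  "linear": [
    [9, -5, 0],
    [19, -10, 0],
    [28, -15, 0],
    [38, -20, 0],
    [47, -26, 0],
    [56, -31, 0],
    [66, -36, 1],
    [66, -36, 1],
    [66, -36, 1],
    [66, -36, 1],
    [66, -36, 1],
    [66, -36, 1]
  ],
  "rotation": [
    [0, 0, 0],
    [0, 0, 0],
    [0, 0, 0],
    [0, 0, 0],
    [0, 0, 0],
    [0, 0, 0],
    [0.2, -0.1, -0.1],
    [0.2, -0.1, -0.1],
    [0.2, -0.1, -0.1],
    [0.2, -0.1, -0.1],
    [0.2, -0.1, -0.1],
    [0.2, -0.1, -0.1]
  ],
  "claw": [60, 60, 60, 60, 60, 60, 60, 50, 8, 8, 8, 8],
  "squeeze": 70
}}

```text
time_s: 13.78
position: [0.4612, 0.007, 0.0458]
eef_rot: [0.581, 0.629, 0.323, -0.403]
wrist_force: [-0.5, 0.1, 4.1]
opening: 0.0131
```

Run:
```python
from ik import *
org=[.5271,-.0014,.006]
tip,Tg=tcp_of(org,-7.5,28)
o=observe();print(o["joint_pos"].round(2),o["position"],tip,o["opening"],o["wrist_force"],move(tip,Tg,o))
plan([(o["position"]+[0,0,.05],q2R(o["eef_rot"]))],[6],8)
```

```text
[-0.27  0.75  2.35  2.99  0.45 -1.56] [0.46116835 0.00699166 0.04584173] [0.46118871 0.00727739 0.045624  ] 0.013099112246357594 [-0.4839252   0.12937924  4.09875964] (array([ 0.2, -0.1, -0.3]), array([ 0.01,  0.03, -0.09]))
linear [[-7, 4, 0], [-15, 8, 0], [-22, 12, 0], [-29, 16, 0], [-37, 20, 0], [-44, 24, 0]]
rotation [[0.0, 0.0, 0.0], [0.0, 0.0, 0.0], [0.0, 0.0, 0.0], [0.0, 0.0, 0.0], [0.0, 0.0, 0.0], [0.0, 0.0, 0.0]]
claw [8, 8, 8, 8, 8, 8]
maxjv 0.26 ikerr 0.0
[[-0.27, 0.72, 2.34, 2.98, 0.42, -1.55], [-0.27, 0.64, 2.33, 2.93, 0.32, -1.5]] [-0.27, 0.58, 2.32, 2.88, 0.26, -1.45]
```

Run:
```python
from ik import *
o=observe();x=o["position"];Ro=q2R(o["eef_rot"])
u=Rz(np.radians(-4)).apply
pre=np.array([.6517,-.1962,.038])+u([-.135,0,0])
t,T=tcp_of(pre+[0,0,.05],-4,28)
print(t)
plan([(x+[0,0,.06],Ro),(t,T)],[6,6],8)
```

```text
[ 0.45071075 -0.18214546  0.127624  ]
linear [[-9, 5, 0], [-18, 9, 0], [-26, 14, 0], [-35, 19, 0], [-44, 24, 0], [-53, 28, 0], [-55, 32, 32], [-57, 36, 63], [-59, 40, 94], [-61, 43, 126], [-63, 47, 157], [-65, 51, 189]]
rotation [[0.0, 0.0, 0.0], [0.0, 0.0, 0.0], [0.0, 0.0, 0.0], [0.0, 0.0, 0.0], [0.0, 0.0, 0.0], [0.0, 0.0, 0.0], [-0.5, 0.3, -0.0], [-1.0, 0.6, -0.0], [-1.5, 0.8, -0.0], [-2.1, 1.1, -0.1], [-2.6, 1.4, -0.1], [-3.1, 1.7, -0.1]]
claw [8, 8, 8, 8, 8, 8, 8, 8, 8, 8, 8, 8]
maxjv 2.11 ikerr 0.0
[[-0.27, 0.72, 2.34, 2.98, 0.41, -1.54], [-0.27, 0.62, 2.33, 2.92, 0.3, -1.48], [-0.38, 0.54, 2.32, 2.58, 0.23, -1.25], [-0.67, 0.5, 2.28, 1.81, 0.27, -0.77]] [-0.82, 0.49, 2.22, 1.38, 0.33, -0.49]
```

Emit:
{"fn": "send_rows", "kwargs": {
  "linear": [
    [-9, 5, 0],
    [-20, 11, 0],
    [-32, 17, 0],
    [-44, 24, 0],
    [-53, 28, 0],
    [-55, 31, 24],
    [-56, 35, 51],
    [-58, 38, 79],
    [-60, 41, 107],
    [-62, 45, 134],
    [-64, 48, 162],
    [-65, 51, 189]
  ],
  "rotation": [
    [0, 0, 0],
    [0, 0, 0],
    [0, 0, 0],
    [0, 0, 0],
    [0, 0, 0],
    [-0.4, 0.2, 0],
    [-0.8, 0.5, 0],
    [-1.3, 0.7, 0],
    [-1.7, 0.9, 0],
    [-2.2, 1.2, 0],
    [-2.6, 1.4, 0],
    [-3.1, 1.7, -0.1]
  ],
  "claw": [8, 8, 8, 8, 8, 8, 8, 8, 8, 8, 8, 8]
}}

```text
time_s: 15.28
position: [0.45, -0.183, 0.1271]
eef_rot: [0.593, 0.618, 0.343, -0.385]
wrist_force: [0.1, 0.5, -2.1]
opening: 0.0133
```

Emit:
{"fn": "send_rows", "kwargs": {
  "linear": [
    [0, 0, 0],
    [0, 0, 0]
  ],
  "rotation": [
    [0, 0, 0],
    [0, 0, 0]
  ],
  "claw": [8, 8]
}}

```text
time_s: 15.52
position: [0.4493, -0.182, 0.1268]
eef_rot: [0.592, 0.618, 0.344, -0.385]
wrist_force: [-1.0, 0.4, -1.1]
opening: 0.0132
```

```bash
cat >> ik.py <<'E'
def blade(W,ok,rgb,o,tilt=28,guess=None):
    "fit blade plane in spatula-guess frame; T_guess from tcp"
    T=q2R(o["eef_rot"]); sp=T*toolR(0,tilt,-1).inv()
    org=o["position"]-T.apply([.019,0,0])-sp.apply(GR)
    L=(W-org)@sp.as_matrix()
    S=cv2.cvtColor(rgb,cv2.COLOR_RGB2HSV)[...,1]
    m=ok&(abs(L[...,0])<.065)&(abs(L[...,1])<.04)&(abs(L[...,2]-.003)<.012)&(S<60)
    m=cv2.morphologyEx(m.astype(np.uint8),cv2.MORPH_OPEN,np.ones((3,3)))>0
    p=L[m]; A=np.c_[p[:,:2],np.ones(len(p))]; c=np.linalg.lstsq(A,p[:,2],rcond=None)[0]
    rr=cv2.minAreaRect(p[:,:2].astype(np.float32))
    print("assumed org",org.round(4),"sp euler zyx",sp.as_euler('ZYX',degrees=True).round(2)); print("blade pts",len(p),"rect(mm)",np.round(np.array(rr[0])*1e3,1),np.round(np.array(rr[1])*1e3,1),rr[2],"slopes deg x,y",np.degrees(c[:2]).round(2),"z0 mm",(c[2]*1e3).round(2))
E
python3 - <<'E'
from ik import *
o=observe();print(o["joint_pos"].round(2),o["opening"],o["wrist_force"])
s,W,ok=shot("w5");blade(W,ok,s["pixels"],o)
s2=snapshot("side");W2=world(s2);blade(W2,s2["depth"]>0,s2["pixels"],o)
s2=snapshot("top");W2=world(s2);blade(W2,s2["depth"]>0,s2["pixels"],o)
E
```

```text
[-0.82  0.49  2.22  1.38  0.33 -0.49] 0.013201262458019922 [-0.96249874  0.44667284 -1.10445549]
15.525 [ 0.4493 -0.182   0.1268]
assumed org [ 0.5155 -0.1865  0.087 ] sp euler zyx [-3.98  0.15  0.1 ]
blade pts 21808 rect(mm) [-0.1 -0. ] [98.8 56.3] 0.22427983582019806 slopes deg x,y [-0.09 -0.07] z0 mm 4.27
assumed org [ 0.5155 -0.1865  0.087 ] sp euler zyx [-3.98  0.15  0.1 ]
blade pts 821 rect(mm) [-1.3 -2.4] [110.   58.8] 3.4859678745269775 slopes deg x,y [-0.29 -0.5 ] z0 mm 4.27
assumed org [ 0.5155 -0.1865  0.087 ] sp euler zyx [-3.98  0.15  0.1 ]
blade pts 1098 rect(mm) [0.5 1.1] [56.6 96.7] 89.21536254882812 slopes deg x,y [-0.23  0.45] z0 mm 3.6
```

View pics/w5.png

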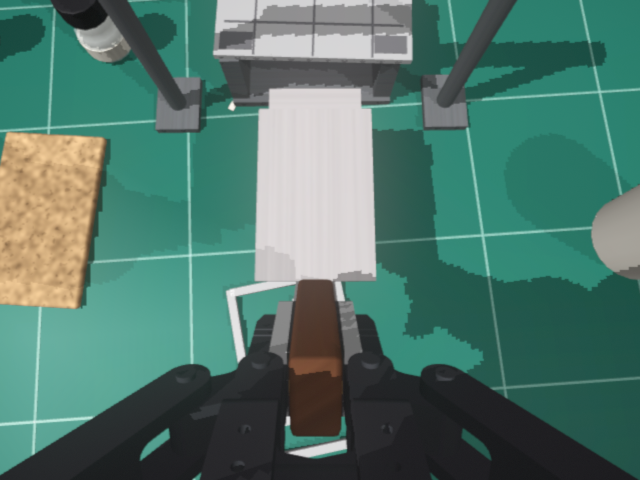

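Run:
```python
from ik import *
f=np.load("w5.npz");W=f["W"];ok=f["ok"]
p=sel(W,ok,.585,.72,-.28,-.11,.051,.062);print(len(p),np.median(p[:,2]),cv2.minAreaRect(p[:,:2].astype(np.float32)))
# rear edge in wing axes
th=np.radians(-4);ex=np.array([np.cos(th),np.sin(th)]);ey=np.array([-ex[1],ex[0]])
a=p[:,:2]@ex;b=p[:,:2]@ey
r=[];
for y in np.arange(b.min()+.006,b.max()-.006,.006): 
    k=abs(b-y)<.003; r.append((y,np.percentile(a[k],1)))
r=np.array(r);c=np.polyfit(r[:,0],r[:,1],1);print("rear a at mid",np.polyval(c,(b.min()+b.max())/2),"dev deg",np.degrees(c[0]),"b",np.percentile(b,[.5,99.5]),"expected rear a, b",np.array([.6517,-.1962])@ex-.045,np.array([.6517,-.1962])@ey)
u=Rz(th).apply; wing=np.array([.6517,-.1962,0])
o=observe()
A,T=tcp_of(wing+[0,0,.040]+u([-.135,0,0]),-4,28)
B,_=tcp_of(wing+[0,0,.040]+u([-.006,0,0]),-4,28)
plan([(A,T),(B,T)],[4,8],8)
```

```text
12237 0.056292498902822244 ((0.6234657764434814, -0.20783665776252747), (0.14999112486839294, 0.04551815241575241), 83.64230346679688)Traceback (most recent call last):
  File "<stdin>", line 9, in <module>
    return _quantile_unchecked(
        a, q, axis, out, overwrite_input, method, keepdims, weights)
    return _ureduce(a,
                    func=_quantile_ureduce_func,
    ...<5 lines>...
                    overwrite_input=overwrite_input,
                    method=method)
    r = func(a, **kwargs)
    result = _quantile(arr,
                       quantiles=q,
    ...<2 lines>...
                       out=out,
                       weights=wgt)
    slices_having_nans = np.isnan(arr[-1, ...])
                                  ~~~^^^^^^^^^
IndexError: index -1 is out of bounds for axis 0 with size 0
```

Run:
```python
from ik import *
f=np.load("w5.npz");W=f["W"];ok=f["ok"]
m=ok&(W[...,0]>.585)&(W[...,0]<.72)&(W[...,1]>-.28)&(W[...,1]<-.11)&(W[...,2]>.053)&(W[...,2]<.062)
n,lab,st,_=cv2.connectedComponentsWithStats(m.astype(np.uint8));m=lab==1+np.argmax(st[1:,4]);p=W[m]
th=np.radians(-4);ex=np.array([np.cos(th),np.sin(th)]);ey=np.array([-ex[1],ex[0]])
a=p[:,:2]@ex;b=p[:,:2]@ey;mid=np.percentile(b,[.5,99.5]).mean();r=[]
for y in np.arange(mid-.05,mid+.05,.006): r.append((y,np.percentile(a[abs(b-y)<.003],1)))
r=np.array(r);c=np.polyfit(r[:,0],r[:,1],1);print(len(p),"rear a",np.polyval(c,mid),"dev deg",np.degrees(c[0]),"b",np.percentile(b,[.5,99.5]),mid,"expected",np.array([.6517,-.1962])@ex-.045,np.array([.6517,-.1962])@ey,np.median(p[:,2]))
u=Rz(th).apply; wing=np.array([.6517,-.1962,0])
A,T=tcp_of(wing+[0,0,.040]+u([-.135,0,0]),-4,28)
B,_=tcp_of(wing+[0,0,.040]+u([-.006,0,0]),-4,28)
plan([(A,T),(B,T)],[4,8],8)
```

```text
11916 rear a 0.6167633389197422 dev deg 1.7271693438012352 b [-0.20838331 -0.08964564] -0.14901447518149868 expected 0.6187987117029248 -0.15026177272193106 0.05630731575035654
linear [[11, -5, 0], [21, -10, 0], [32, -16, 1], [42, -21, 1], [50, -7, 1], [57, 8, 1], [65, 22, 1], [72, 36, 1], [80, 50, 1], [87, 65, 1], [95, 79, 1], [103, 93, 1]]
rotation [[0.0, -0.0, 0.0], [0.0, -0.1, 0.1], [0.0, -0.1, 0.1], [0.0, -0.1, 0.2], [0.0, -0.1, 0.2], [0.0, -0.1, 0.2], [0.0, -0.1, 0.2], [0.0, -0.1, 0.2], [0.0, -0.1, 0.2], [0.0, -0.1, 0.2], [0.0, -0.1, 0.2], [0.0, -0.1, 0.2]]
claw [8, 8, 8, 8, 8, 8, 8, 8, 8, 8, 8, 8]
maxjv 1.08 ikerr 0.0
[[-0.82, 0.53, 2.23, 1.5, 0.33, -0.62], [-0.82, 0.63, 2.25, 1.87, 0.34, -1.01], [-0.74, 0.63, 2.13, 1.65, 0.3, -0.69], [-0.67, 0.65, 2.02, 1.37, 0.27, -0.33]] [-0.63, 0.66, 1.95, 1.17, 0.27, -0.09]
```

Emit:
{"fn": "send_rows", "kwargs": {
  "linear": [
    [11, -5, 0],
    [21, -10, 0],
    [32, -16, 1],
    [42, -21, 1],
    [50, -7, 1],
    [57, 8, 1],
    [65, 22, 1],
    [72, 36, 1],
    [80, 50, 1],
    [87, 65, 1],
    [95, 79, 1],
    [103, 93, 1]
  ],
  "rotation": [
    [0, 0, 0],
    [0, -0.1, 0.1],
    [0, -0.1, 0.1],
    [0, -0.1, 0.2],
    [0, -0.1, 0.2],
    [0, -0.1, 0.2],
    [0, -0.1, 0.2],
    [0, -0.1, 0.2],
    [0, -0.1, 0.2],
    [0, -0.1, 0.2],
    [0, -0.1, 0.2],
    [0, -0.1, 0.2]
  ],
  "claw": [8, 8, 8, 8, 8, 8, 8, 8, 8, 8, 8, 8]
}}

```text
time_s: 17.18
position: [0.5797, -0.1895, 0.0788]
eef_rot: [0.593, 0.618, 0.344, -0.384]
wrist_force: [-0.5, 0.1, -2.1]
opening: 0.0134
```

Run:
```python
from ik import *
th=np.radians(-4);u=Rz(th).apply; wing=np.array([.651,-.1957,0])
o=observe();print(o["joint_pos"].round(2),o["opening"],o["wrist_force"])
s,W,ok=shot("w6")
T=q2R(o["eef_rot"]); sp=T*toolR(0,28,-1).inv()
print("org",o["position"]-T.apply([.019,0,0])-sp.apply(GR),sp.as_euler('ZYX',degrees=True))
p=sel(W,ok,.585,.72,-.28,-.11,.045,.066);print("wing z",np.median(p[:,2]),len(p),p[:,0].min())
B,T=tcp_of(wing+[0,0,.0465]+u([-.005,0,0]),-4,28)
C,_=tcp_of(wing+[0,0,.0575]+u([-.005,0,0]),-4,28)
plan([(B,T),(C,T)],[4,8],8)
```

```text
[-0.62  0.67  1.94  1.18  0.27 -0.09] 0.013388721544274663 [-0.5067024   0.07187115 -2.14657854]
17.175 [ 0.5797 -0.1895  0.0788]
org [ 0.64601722 -0.19393731  0.03913525] [-3.85181679  0.0225984   0.07536824]
wing z 0.056242429382150114 11948 0.5874890211606683
linear [[-2, 0, 0], [-4, 1, 0], [-5, 1, 0], [-7, 1, 1], [-8, 2, 1], [-9, 2, 1], [-11, 3, 1], [-12, 4, 1], [-13, 4, 1], [-14, 5, 1], [-16, 6, 1], [-17, 6, 1]]
rotation [[0.0, -0.0, -0.0], [0.1, -0.0, -0.1], [0.1, -0.1, -0.1], [0.1, -0.1, -0.1], [0.1, -0.1, -0.1], [0.1, -0.1, -0.1], [0.1, -0.1, -0.1], [0.1, -0.1, -0.1], [0.1, -0.1, -0.1], [0.1, -0.1, -0.1], [0.1, -0.1, -0.1], [0.1, -0.1, -0.1]]
claw [8, 8, 8, 8, 8, 8, 8, 8, 8, 8, 8, 8]
maxjv 0.11 ikerr 0.0
[[-0.62, 0.66, 1.94, 1.16, 0.27, -0.08], [-0.63, 0.65, 1.94, 1.12, 0.28, -0.04], [-0.63, 0.64, 1.94, 1.09, 0.28, -0.0], [-0.63, 0.63, 1.94, 1.06, 0.29, 0.03]] [-0.63, 0.63, 1.94, 1.04, 0.29, 0.05]
```

View pics/w6.png

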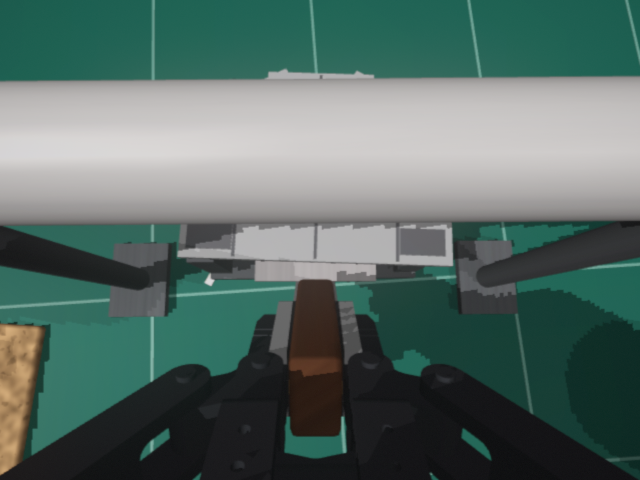

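Emit:
{"fn": "send_rows", "kwargs": {
  "linear": [
    [-3, 1.5, 0],
    [-5, 3, 1],
    [-7, 4, 1],
    [-8.4, 4.5, 1],
    [-9.7, 5.2, 1],
    [-11.5, 6, 1],
    [-13.2, 7, 1],
    [-15, 8, 1],
    [-17, 9, 1],
    [-18.5, 10, 1],
    [-18.5, 10, 1],
    [-18.5, 10, 1]
  ],
  "rotation": [
    [0, 0, 0],
    [0, 0, 0],
    [0, 0, 0],
    [0, 0, 0],
    [0, 0, 0],
    [0, 0, 0],
    [0, 0, 0],
    [0, 0, 0],
    [0, 0, 0],
    [0, 0, 0],
    [0, 0, 0],
    [0, 0, 0]
  ],
  "claw": [8, 8, 8, 8, 8, 8, 8, 8, 8, 8, 8, 8]
}}

```text
time_s: 18.73
position: [0.582, -0.1913, 0.1003]
eef_rot: [0.594, 0.618, 0.343, -0.384]
wrist_force: [-0.3, 0.1, -2.7]
opening: 0.0133
```

```bash
cat >> ik.py <<'E'
def org_now(tilt=28):
    o=observe();T=q2R(o["eef_rot"]); sp=T*toolR(0,tilt,-1).inv()
    return (o["position"]-T.apply([.019,0,0])-sp.apply(GR)).round(4),sp.as_euler('ZYX',degrees=True).round(2)
E
python3 - <<'E'
from ik import *
o=observe();print(o["joint_pos"].round(2),o["opening"],o["wrist_force"],org_now())
s,W,ok=shot("w7")
f=np.load("w7.npz")
m=ok&(W[...,0]>.585)&(W[...,0]<.72)&(W[...,1]>-.28)&(W[...,1]<-.11)&(W[...,2]>.060)&(W[...,2]<.075)
n,lab,st,_=cv2.connectedComponentsWithStats(m.astype(np.uint8));p=W[lab==1+np.argmax(st[1:,4])];print("wing",len(p),np.median(p[:,2]))
A=np.c_[p[:,:2]-p[:,:2].mean(0),np.ones(len(p))];print("slopes deg",np.degrees(np.linalg.lstsq(A,p[:,2],rcond=None)[0][:2]))
x,e=org_now();th=np.radians(-4);u=Rz(th).apply
B,T=tcp_of(x+[0,0,.001]+u([-.14,0,0]),-4,28)
plan([(B,T)],[12],8)
E
```

```text
[-0.62  0.62  1.93  1.02  0.3   0.07] 0.013272470080896522 [-0.30951265  0.07555096 -2.7288616 ] (array([ 0.6484, -0.1958,  0.0609]), array([-3.83, -0.13,  0.01]))
18.725 [ 0.582  -0.1913  0.1003]
wing 13221 0.06899003553691742
slopes deg [-0.62541248  0.00939621]
linear [[-6, -10, 0], [-11, -20, 0], [-17, -31, 0], [-22, -41, 0], [-28, -51, 0], [-33, -61, 0], [-39, -72, 0], [-45, -82, 0], [-50, -92, -1], [-56, -102, -1], [-61, -113, -1], [-67, -123, -1]]
rotation [[0.0, -0.0, -0.0], [0.0, -0.0, -0.0], [0.0, -0.0, -0.0], [0.0, -0.0, -0.0], [0.1, -0.0, -0.1], [0.1, -0.0, -0.1], [0.1, -0.1, -0.1], [0.1, -0.1, -0.1], [0.1, -0.1, -0.1], [0.1, -0.1, -0.1], [0.1, -0.1, -0.1], [0.1, -0.1, -0.1]]
claw [8, 8, 8, 8, 8, 8, 8, 8, 8, 8, 8, 8]
maxjv 0.62 ikerr 0.0
[[-0.64, 0.62, 1.96, 1.08, 0.29, -0.0], [-0.68, 0.6, 2.04, 1.25, 0.29, -0.23], [-0.73, 0.58, 2.12, 1.43, 0.3, -0.46], [-0.79, 0.57, 2.2, 1.6, 0.32, -0.69]] [-0.84, 0.56, 2.25, 1.69, 0.34, -0.84]
```

Emit:
{"fn": "send_rows", "kwargs": {
  "linear": [
    [-1.5, -2.6, 0],
    [-4.3, -7.9, 0],
    [-8.6, -15.8, 0],
    [-14.4, -26.4, 0],
    [-21, -38.7, 0],
    [-28.2, -51.8, 0],
    [-35.9, -65.9, 0],
    [-43.6, -80, -1],
    [-50.7, -93.1, -1],
    [-57.4, -105.4, -1],
    [-63.2, -116, -1],
    [-67, -123, -1]
  ],
  "rotation": [
    [0, 0, 0],
    [0, 0, 0],
    [0, 0, 0],
    [0, 0, 0],
    [0, 0, 0],
    [0.1, 0, 0],
    [0.1, 0, 0],
    [0.1, 0, 0],
    [0.1, 0, 0],
    [0.1, 0, 0],
    [0.1, 0, 0],
    [0.1, 0, 0]
  ],
  "claw": [8, 8, 8, 8, 8, 8, 8, 8, 8, 8, 8, 8]
}}

```text
time_s: 20.27
position: [0.4415, -0.1814, 0.1014]
eef_rot: [0.593, 0.619, 0.343, -0.385]
wrist_force: [-0.9, -0.1, -3.2]
opening: 0.0131
```

```bash
cat >> ik.py <<'E'
def wingfit(W,ok,o,tilt=28,zr=(.003,.015)):
    "wing rect in spatula frame (from tcp)"
    T=q2R(o["eef_rot"]); sp=T*toolR(0,tilt,-1).inv(); org=o["position"]-T.apply([.019,0,0])-sp.apply(GR)
    L=(W-org)@sp.as_matrix(); m=ok&(abs(L[...,0])<.075)&(abs(L[...,1])<.08)&(L[...,2]>zr[0])&(L[...,2]<zr[1])
    n,lab,st,_=cv2.connectedComponentsWithStats(m.astype(np.uint8)); p=L[lab==1+np.argmax(st[1:,4])]
    c=np.linalg.lstsq(np.c_[p[:,:2],np.ones(len(p))],p[:,2],rcond=None)[0]
    rr=cv2.minAreaRect(p[:,:2].astype(np.float32)); print("wing in spat",len(p),np.round(np.array(rr[0])*1e3,1),np.round(np.array(rr[1])*1e3,1),round(rr[2],2),"slopes",np.degrees(c[:2]).round(2),"z",(c[2]*1e3).round(1))
E
python3 - <<'E'
from ik import *
o=observe();print(o["joint_pos"].round(2),o["opening"],o["wrist_force"],org_now())
s,W,ok=shot("w8");wingfit(W,ok,o)
u=Rz(np.radians(-4)).apply; rack=np.array([.6655,.1924,0])
for z in (.15,.17,.2):
  A,T=tcp_of(np.array([.52,-.14,z]),-4,28)
  B,_=tcp_of(np.array([.53,.06,z]),-4,28)
  C,_=tcp_of(rack+[0,0,.12]+u([-.13,0,0]),-4,28)
  plan([(A,T),(B,T),(C,T)],[8,12,12],8)
E
```

```text
[-0.84  0.56  2.26  1.7   0.34 -0.85] 0.013090188780850632 [-0.91582707 -0.13180244 -3.20464609] (array([ 0.5079, -0.186 ,  0.0619]), array([-3.98, -0.08, -0.  ]))
20.275 [ 0.4415 -0.1814  0.1014]
wing in spat 43976 [-1.8  0.3] [120.6 103.1] 88.25 slopes [ 0.23 -0.06] z 8.1
linear [[-9, 6, -6], [-18, 13, -12], [-28, 19, -17], [-37, 25, -23], [-46, 31, -29], [-55, 38, -35], [-64, 44, -41], [-73, 50, -47], [-74, 50, -63], [-74, 50, -80], [-74, 49, -97], [-74, 49, -113], [-74, 49, -130], [-74, 48, -147], [-75, 48, -163], [-75, 48, -180], [-75, 48, -197], [-75, 47, -213], [-75, 47, -230], [-75, 47, -247], [-73, 45, -259], [-71, 44, -270], [-69, 42, -282], [-67, 41, -294], [-65, 39, -306], [-63, 38, -317], [-61, 36, -329], [-59, 35, -341], [-57, 33, -353], [-55, 32, -365], [-53, 30, -376], [-51, 29, -388]]
rotation [[-0.0, -0.0, 0.0], [-0.0, -0.0, 0.0], [-0.0, -0.0, 0.0], [-0.0, -0.0, 0.0], [-0.0, -0.0, 0.0], [-0.0, -0.0, 0.0], [-0.0, -0.0, 0.0], [-0.0, -0.0, 0.0], [-0.0, -0.0, 0.0], [-0.0, -0.0, 0.0], [-0.0, -0.0, 0.0], [-0.0, -0.0, 0.0], [-0.0, -0.0, 0.0], [-0.0, -0.0, 0.0], [-0.0, -0.0
[... 3730 characters left out ...]
.0, -0.0, 0.0], [-0.0, -0.0, 0.0], [-0.0, -0.0, 0.0], [-0.0, -0.0, 0.0], [-0.0, -0.0, 0.0], [-0.0, -0.0, 0.0]]
claw [8, 8, 8, 8, 8, 8, 8, 8, 8, 8, 8, 8, 8, 8, 8, 8, 8, 8, 8, 8, 8, 8, 8, 8, 8, 8, 8, 8, 8, 8, 8, 8]
maxjv 1.55 ikerr 0.0
[[-0.83, 0.51, 2.25, 1.54, 0.33, -0.67], [-0.78, 0.36, 2.21, 1.05, 0.36, -0.1], [-0.73, 0.23, 2.15, 0.71, 0.46, 0.32], [-0.63, 0.18, 2.15, 0.59, 0.46, 0.52], [-0.49, 0.16, 2.17, 0.5, 0.4, 0.73], [-0.33, 0.16, 2.17, 0.35, 0.36, 1.01], [-0.17, 0.18, 2.15, 0.14, 0.33, 1.35], [-0.04, 0.22, 2.15, -0.05, 0.29, 1.64], [0.07, 0.28, 2.14, -0.28, 0.24, 1.96], [0.17, 0.35, 2.13, -0.54, 0.22, 2.32], [0.26, 0.41, 2.11, -0.78, 0.22, 2.64]] [0.29, 0.43, 2.1, -0.85, 0.22, 2.73]
```

View pics/w8.png

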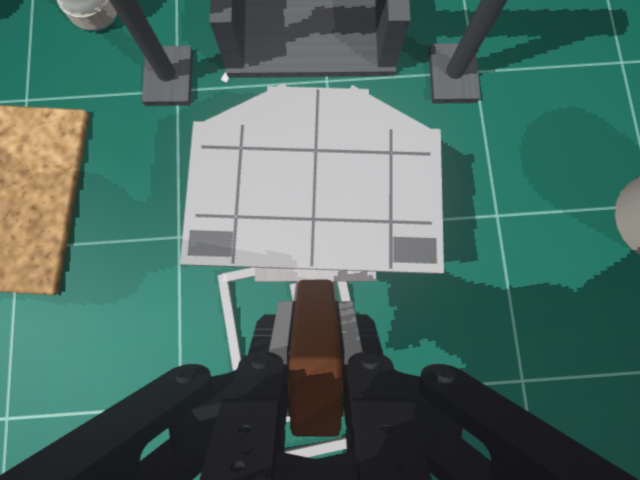

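```bash
sed -i 's|s=i/k; xi|s=i/k; s=s*s*(3-2*s) if ease else s; xi|; s|def plan(wps,n,claw,show=1):|def plan(wps,n,claw,show=1,ease=1):|' ik.py
cat >> ik.py <<'E'
RACK=np.array([.6655,.1924,0])
E
python3 - <<'E'
from ik import *
o=observe();f=np.load("w8.npz");wingfit(f["W"],f["ok"],o,zr=(.0062,.012))
A,T=tcp_of(np.array([.52,-.15,.17]),-4,28)
plan([(A,T)],[9],8,0)
E
```

```text
wing in spat 42443 [ 4.3 -0.2] [120.6  92.8] 88.17 slopes [-0.17 -0.07] z 8.5
linear [[-3, 2, -1], [-11, 8, -5], [-24, 16, -9], [-38, 25, -15], [-53, 35, -21], [-67, 45, -27], [-79, 53, -32], [-88, 58, -35], [-91, 60, -37]]
rotation [[-0.0, -0.0, 0.0], [-0.0, -0.0, 0.0], [-0.0, -0.0, 0.0], [-0.0, -0.0, 0.0], [-0.0, -0.0, 0.0], [-0.0, -0.0, 0.0], [-0.0, -0.0, 0.0], [-0.0, -0.0, 0.0], [-0.0, -0.0, 0.0]]
claw [8, 8, 8, 8, 8, 8, 8, 8, 8]
maxjv 1.55 ikerr 0.0
```

Emit:
{"fn": "send_rows", "kwargs": {
  "linear": [
    [-3, 2, -1],
    [-11, 8, -5],
    [-24, 16, -9],
    [-38, 25, -15],
    [-53, 35, -21],
    [-67, 45, -27],
    [-79, 53, -32],
    [-88, 58, -35],
    [-91, 60, -37]
  ],
  "rotation": [
    [0, 0, 0],
    [0, 0, 0],
    [0, 0, 0],
    [0, 0, 0],
    [0, 0, 0],
    [0, 0, 0],
    [0, 0, 0],
    [0, 0, 0],
    [0, 0, 0]
  ],
  "claw": [8, 8, 8, 8, 8, 8, 8, 8, 8]
}}

```text
time_s: 21.45
position: [0.4537, -0.1445, 0.2106]
eef_rot: [0.594, 0.618, 0.343, -0.385]
wrist_force: [-0.1, -0.6, -1.7]
opening: 0.013
```

Run:
```python
from ik import *
B,T=tcp_of(np.array([.53,.07,.17]),-3.5,28)
print(org_now(),observe()["wrist_force"])
plan([(B,T)],[12],8,1)
```

```text
(array([ 0.52 , -0.149,  0.171]), array([-3.93, -0.05, -0.03])) [-0.07473833 -0.58783136 -1.7137116 ]
linear [[0, 0, -4], [0, 0, -16], [0, -1, -34], [0, -1, -57], [-1, -2, -82], [-1, -2, -109], [-1, -3, -136], [-1, -4, -162], [-1, -4, -185], [-1, -4, -202], [-2, -5, -214], [-2, -5, -219]]
rotation [[-0.0, 0.0, -0.0], [-0.0, 0.0, -0.0], [-0.1, 0.0, -0.0], [-0.1, 0.1, -0.0], [-0.1, 0.1, -0.0], [-0.2, 0.1, -0.0], [-0.2, 0.1, -0.0], [-0.3, 0.2, -0.0], [-0.3, 0.2, -0.0], [-0.3, 0.2, -0.0], [-0.4, 0.2, -0.1], [-0.4, 0.2, -0.1]]
claw [8, 8, 8, 8, 8, 8, 8, 8, 8, 8, 8, 8]
maxjv 1.56 ikerr 0.0
[[-0.73, 0.26, 2.17, 0.77, 0.43, 0.25], [-0.59, 0.24, 2.2, 0.74, 0.36, 0.39], [-0.35, 0.24, 2.21, 0.55, 0.26, 0.78], [-0.14, 0.25, 2.19, 0.17, 0.22, 1.33]] [-0.09, 0.25, 2.18, 0.06, 0.22, 1.49]
```

Emit:
{"fn": "send_rows", "kwargs": {
  "linear": [
    [0, 0, -4],
    [0, 0, -16],
    [0, -1, -34],
    [0, -1, -57],
    [-1, -2, -82],
    [-1, -2, -109],
    [-1, -3, -136],
    [-1, -4, -162],
    [-1, -4, -185],
    [-1, -4, -202],
    [-2, -5, -214],
    [-2, -5, -219]
  ],
  "rotation": [
    [0, 0, 0],
    [0, 0, 0],
    [-0.1, 0, 0],
    [-0.1, 0.1, 0],
    [-0.1, 0.1, 0],
    [-0.2, 0.1, 0],
    [-0.2, 0.1, 0],
    [-0.3, 0.2, 0],
    [-0.3, 0.2, 0],
    [-0.3, 0.2, 0],
    [-0.4, 0.2, 0],
    [-0.4, 0.2, 0]
  ],
  "claw": [8, 8, 8, 8, 8, 8, 8, 8, 8, 8, 8, 8]
}}

```text
time_s: 22.95
position: [0.4618, 0.076, 0.2089]
eef_rot: [0.595, 0.616, 0.347, -0.383]
wrist_force: [0.1, 0.1, -2.3]
opening: 0.0131
```

Run:
```python
from ik import *
u=Rz(np.radians(-4)).apply
C,T=tcp_of(RACK+[0,0,.115]+u([-.133,0,0]),-2.5,28)
print(org_now(),observe()["wrist_force"])
plan([(C,T)],[12],8,1)
```

```text
(array([0.5281, 0.0721, 0.1691]), array([-3.39,  0.15,  0.01])) [ 0.07245203  0.08509283 -2.30667325]
linear [[1, -1, -3], [3, -2, -10], [7, -4, -20], [12, -7, -33], [18, -11, -48], [23, -14, -64], [29, -17, -80], [35, -21, -95], [39, -24, -109], [43, -26, -119], [46, -27, -126], [47, -28, -129]]
rotation [[-0.0, 0.0, 0.0], [-0.1, 0.0, 0.0], [-0.1, 0.1, 0.0], [-0.2, 0.1, 0.0], [-0.3, 0.2, 0.1], [-0.4, 0.2, 0.1], [-0.5, 0.3, 0.1], [-0.6, 0.3, 0.1], [-0.7, 0.3, 0.1], [-0.7, 0.4, 0.1], [-0.8, 0.4, 0.1], [-0.8, 0.4, 0.2]]
claw [8, 8, 8, 8, 8, 8, 8, 8, 8, 8, 8, 8]
maxjv 1.46 ikerr 0.0
[[-0.08, 0.26, 2.18, 0.04, 0.22, 1.52], [0.02, 0.3, 2.18, -0.19, 0.18, 1.82], [0.15, 0.37, 2.15, -0.6, 0.17, 2.35], [0.26, 0.43, 2.12, -0.86, 0.19, 2.69]] [0.28, 0.44, 2.11, -0.91, 0.19, 2.76]
```

Emit:
{"fn": "send_rows", "kwargs": {
  "linear": [
    [1, -1, -3],
    [3, -2, -10],
    [7, -4, -20],
    [12, -7, -33],
    [18, -11, -48],
    [23, -14, -64],
    [29, -17, -80],
    [35, -21, -95],
    [39, -24, -109],
    [43, -26, -119],
    [46, -27, -126],
    [47, -28, -129]
  ],
  "rotation": [
    [0, 0, 0],
    [-0.1, 0, 0],
    [-0.1, 0.1, 0],
    [-0.2, 0.1, 0],
    [-0.3, 0.2, 0.1],
    [-0.4, 0.2, 0.1],
    [-0.5, 0.3, 0.1],
    [-0.6, 0.3, 0.1],
    [-0.7, 0.3, 0.1],
    [-0.7, 0.4, 0.1],
    [-0.8, 0.4, 0.1],
    [-0.8, 0.4, 0.2]
  ],
  "claw": [8, 8, 8, 8, 8, 8, 8, 8, 8, 8, 8, 8]
}}

```text
time_s: 24.45
position: [0.4662, 0.2056, 0.1535]
eef_rot: [0.598, 0.614, 0.351, -0.377]
wrist_force: [0.5, 1.4, -2.4]
opening: 0.0133
```

Run:
```python
from ik import *
o=observe();print(org_now(),o["wrist_force"],o["joint_pos"].round(2))
s,W,ok=shot("w9");wingfit(W,ok,o,zr=(.0062,.012))
p=sel(W,ok,.6,.76,.1,.3,.08,.092)
for q in (p[p[:,1]>.195],p[p[:,1]<.195]):
    if len(q)>20: print("rail",len(q),q.mean(0).round(4),cv2.minAreaRect(q[:,:2].astype(np.float32)))
```

```text
(array([0.5326, 0.2028, 0.1138]), array([-2.48,  0.03,  0.03])) [ 0.53285811  1.43391058 -2.36462418] [ 0.29  0.44  2.11 -0.91  0.19  2.77]
24.45 [0.4662 0.2056 0.1535]
wing in spat 42435 [3.2 0.6] [120.7  92.6] 88.17 slopes [-0.25 -0.04] z 8.2
rail 1265 [0.6417 0.2439 0.0865] ((0.6448636651039124, 0.24417509138584137), (0.012392356060445309, 0.038362327963113785), 86.15301513671875)
rail 1347 [0.6361 0.1452 0.0866] ((0.6392690539360046, 0.14458851516246796), (0.012586546130478382, 0.04076974838972092), 86.19538879394531)
```

View pics/w9.png

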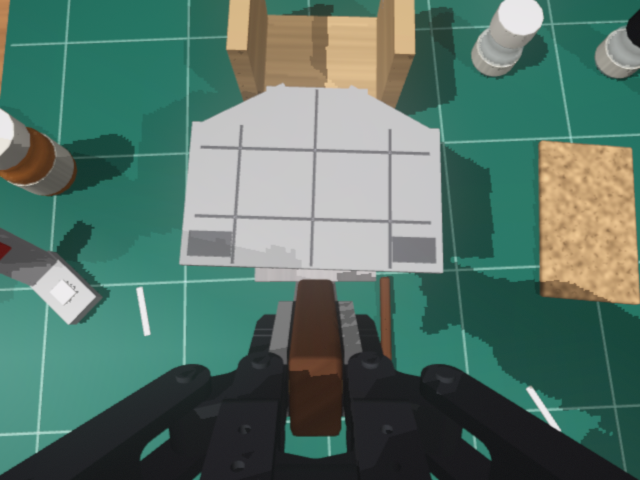

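Run:
```python
from ik import *
org=RACK+[0,0,.0985]-Rz(np.radians(-2.5)).apply([.0035,.0002,0])
C,T=tcp_of(org,-2.5,28); print(org)
plan([(C,T)],[12],8,1)
```

```text
[0.66199461 0.19235286 0.0985    ]
linear [[1, 2, 0], [6, 8, 0], [12, 17, 1], [19, 28, 1], [28, 40, 2], [37, 54, 2], [46, 67, 3], [55, 80, 4], [63, 91, 4], [69, 100, 5], [73, 105, 5], [74, 108, 5]]
rotation [[0.0, -0.0, 0.0], [0.0, -0.0, 0.0], [0.0, -0.0, 0.0], [0.0, -0.0, 0.0], [0.0, -0.0, 0.0], [0.0, -0.0, 0.0], [0.0, -0.0, 0.0], [0.0, -0.0, 0.0], [0.0, -0.0, 0.0], [0.0, -0.0, 0.0], [0.0, -0.0, 0.0], [0.0, -0.0, 0.0]]
claw [8, 8, 8, 8, 8, 8, 8, 8, 8, 8, 8, 8]
maxjv 0.6 ikerr 0.0
[[0.28, 0.45, 2.11, -0.91, 0.19, 2.76], [0.26, 0.47, 2.05, -0.77, 0.2, 2.59], [0.22, 0.52, 1.96, -0.58, 0.22, 2.38], [0.2, 0.56, 1.88, -0.46, 0.25, 2.23]] [0.19, 0.57, 1.86, -0.44, 0.26, 2.2]
```

Emit:
{"fn": "send_rows", "kwargs": {
  "linear": [
    [1, 2, 0],
    [6, 8, 0],
    [12, 17, 1],
    [19, 28, 1],
    [28, 40, 2],
    [37, 54, 2],
    [46, 67, 3],
    [55, 80, 4],
    [63, 91, 4],
    [69, 100, 5],
    [73, 105, 5],
    [74, 108, 5]
  ],
  "rotation": [
    [0, 0, 0],
    [0, 0, 0],
    [0, 0, 0],
    [0, 0, 0],
    [0, 0, 0],
    [0, 0, 0],
    [0, 0, 0],
    [0, 0, 0],
    [0, 0, 0],
    [0, 0, 0],
    [0, 0, 0],
    [0, 0, 0]
  ],
  "claw": [8, 8, 8, 8, 8, 8, 8, 8, 8, 8, 8, 8]
}}

```text
time_s: 26.0
position: [0.5959, 0.1948, 0.1383]
eef_rot: [0.598, 0.614, 0.351, -0.378]
wrist_force: [0.2, -0.1, -2.1]
opening: 0.0132
```

Run:
```python
from ik import *
o=observe();print(org_now(),o["wrist_force"],o["joint_pos"].round(2))
s,W,ok=shot("w10");wingfit(W,ok,o,zr=(.0062,.012))
org=RACK-Rz(np.radians(-2.5)).apply([.0035,.0002,0])
C,T=tcp_of(org+[0,0,.086],-2.5,28);D,T=tcp_of(org+[0,0,.074],-2.5,28)
plan([(C,T),(D,T)],[4,8],8,1,0)
```

```text
(array([0.6623, 0.1919, 0.0986]), array([-2.51,  0.08,  0.02])) [ 0.15009074 -0.0987399  -2.09484832] [ 0.19  0.57  1.86 -0.43  0.26  2.19]
26.0 [0.5959 0.1948 0.1383]
wing in spat 42391 [3.2 0.6] [120.6  92.6] 88.16 slopes [-0.25 -0.04] z 8.2
linear [[3, -2, 0], [6, -3, 0], [8, -5, 0], [11, -7, 0], [12, -7, 0], [14, -8, 0], [15, -9, 0], [16, -10, 0], [18, -10, 0], [19, -11, 0], [20, -12, 0], [22, -12, 0]]
rotation [[-0.0, -0.0, 0.0], [-0.0, -0.0, 0.0], [-0.0, -0.0, 0.0], [-0.0, -0.0, 0.0], [-0.0, -0.0, 0.0], [-0.0, -0.0, 0.0], [-0.0, -0.0, 0.0], [-0.0, -0.0, 0.0], [-0.0, -0.0, 0.0], [-0.0, -0.0, 0.0], [-0.0, -0.0, 0.0], [-0.0, -0.0, 0.0]]
claw [8, 8, 8, 8, 8, 8, 8, 8, 8, 8, 8, 8]
maxjv 0.14 ikerr 0.0
[[0.19, 0.57, 1.86, -0.44, 0.26, 2.21], [0.19, 0.59, 1.87, -0.49, 0.23, 2.26], [0.19, 0.6, 1.87, -0.51, 0.22, 2.28], [0.19, 0.61, 1.87, -0.54, 0.21, 2.31]] [0.19, 0.61, 1.87, -0.56, 0.21, 2.33]
```

Emit:
{"fn": "send_rows", "kwargs": {
  "linear": [
    [2.6, -1.4, 0],
    [5.3, -2.8, 0],
    [7.9, -4.2, 0],
    [10.6, -5.6, 0],
    [11.9, -6.3, 0],
    [13.2, -7, 0],
    [14.6, -7.7, 0],
    [15.9, -8.4, 0],
    [17.7, -9.4, 0],
    [19.4, -10.3, 0],
    [21.7, -11.5, 0],
    [21.7, -11.5, 0]
  ],
  "rotation": [
    [0, 0, 0],
    [0, 0, 0],
    [0, 0, 0],
    [0, 0, 0],
    [0, 0, 0],
    [0, 0, 0],
    [0, 0, 0],
    [0, 0, 0],
    [0, 0, 0],
    [0, 0, 0],
    [0, 0, 0],
    [0, 0, 0]
  ],
  "claw": [8, 8, 8, 8, 8, 8, 8, 8, 8, 8, 8, 8]
}}

```text
time_s: 27.55
position: [0.5962, 0.1949, 0.1138]
eef_rot: [0.598, 0.614, 0.351, -0.378]
wrist_force: [-0.4, 0.2, -1.9]
opening: 0.0135
```

Run:
```python
from ik import *
o=observe();x,e=org_now();print(x,e,o["wrist_force"])
s,W,ok=shot("w11")
wingfit(W,ok,o,zr=(.010,.024))
B,T=tcp_of(x+Rz(np.radians(-2.5)).apply([-.13,0,0]),-2.5,28)
plan([(B,T)],[12],8,1)
```

```text
[0.6625 0.192  0.0741] [-2.49  0.07  0.02] [-0.44173752  0.16907657 -1.9292351 ]
27.55 [0.5962 0.1949 0.1138]
wing in spat 47617 [3.7 0.6] [120.9  93.1] 88.21 slopes [-0.33 -0.07] z 17.0
linear [[-1, -2, 0], [-5, -9, 0], [-10, -18, 0], [-16, -30, 0], [-23, -43, 0], [-30, -58, 0], [-38, -72, 0], [-45, -85, 0], [-51, -97, 0], [-56, -107, 0], [-60, -113, 0], [-61, -115, 0]]
rotation [[-0.0, -0.0, 0.0], [-0.0, -0.0, 0.0], [-0.0, -0.0, 0.0], [-0.0, -0.0, 0.0], [-0.0, -0.0, 0.0], [-0.0, -0.0, 0.0], [-0.0, -0.0, 0.0], [-0.0, -0.0, 0.0], [-0.0, -0.0, 0.0], [-0.0, -0.0, 0.0], [-0.0, -0.0, 0.0], [-0.0, -0.0, 0.1]]
claw [8, 8, 8, 8, 8, 8, 8, 8, 8, 8, 8, 8]
maxjv 1.23 ikerr 0.0096
[[0.19, 0.61, 1.88, -0.56, 0.21, 2.33], [0.21, 0.59, 1.95, -0.74, 0.17, 2.52], [0.23, 0.56, 2.04, -1.04, 0.15, 2.85], [0.25, 0.53, 2.1, -1.02, 0.14, 2.85]] [0.26, 0.52, 2.12, -1.01, 0.14, 2.85]
```

Run:
```python
from ik import *
x,e=org_now();u=Rz(np.radians(-3)).apply
A,TA=tcp_of(x+u([-.045,0,0]),-1,28)
for y in (6,):
    B,TB=tcp_of(x+u([-.135,.004,.001]),y,28)
    plan([(A,TA),(B,TB)],[4,8],8,1,0)
```

```text
linear [[-5, -10, 0], [-11, -20, 1], [-16, -30, 1], [-21, -40, 1], [-26, -50, 2], [-32, -59, 2], [-37, -69, 3], [-42, -79, 3], [-48, -89, 3], [-53, -99, 4], [-58, -108, 4], [-64, -118, 5]]
rotation [[-0.3, 0.2, 0.0], [-0.7, 0.3, 0.0], [-1.0, 0.5, 0.0], [-1.3, 0.7, 0.1], [-2.1, 1.1, 0.1], [-2.9, 1.5, 0.0], [-3.7, 1.9, 0.0], [-4.4, 2.3, 0.0], [-5.2, 2.7, 0.0], [-6.0, 3.1, 0.0], [-6.7, 3.5, 0.0], [-7.5, 4.0, 0.0]]
claw [8, 8, 8, 8, 8, 8, 8, 8, 8, 8, 8, 8]
maxjv 1.16 ikerr 0.0074
[[0.19, 0.6, 1.9, -0.59, 0.19, 2.35], [0.2, 0.58, 1.98, -0.78, 0.15, 2.55], [0.2, 0.56, 2.06, -1.11, 0.09, 2.84], [0.2, 0.53, 2.12, -1.17, 0.06, 2.85]] [0.2, 0.52, 2.16, -1.19, 0.04, 2.85]
```

Run:
```python
from ik import *
# pose with blade pitched tip-down by dp about heel(x=-.05): spatula R = yaw * Ry(dp); tool = sp * toolR(0,28)
def pose(heel,yaw,dp):
    sp=Rz(np.radians(yaw))*Ry(np.radians(dp)); org=np.array(heel)-sp.apply([-.05,0,0]); T=sp*toolR(0,28,-1)
    return org+sp.apply(GR)+T.apply([.019,0,0]),T
x,e=org_now();q0=observe()["joint_pos"];u=Rz(np.radians(-3)).apply
heel=x+Rz(np.radians(-2.5)).apply([-.05,0,0])
for yaw in (-8,-2.5,4):
  for dp in (0,5,8):
    q=q0;out=[]
    for i in range(1,13):
        s=i/12;P,T=pose(heel+u([-.135*s,0,-.002*s]),-2.5+(yaw+2.5)*s,dp*min(1,2*s))
        q2,er=ik(PAR,P,T,q);out.append((np.abs(q2-q).max()*8,er,q2[5],q2[4]));q=q2
    out=np.array(out);print(yaw,dp,"maxjv",out[:,0].max().round(2),"err",out[:,1].max().round(4),"q6max",out[:,2].max().round(2),"q5min",out[:,3].min().round(2),q.round(2))
```

```text
-8 0 maxjv 0.85 err 0.0133 q6max 2.85 q5min 0.18 [ 0.29  0.53  2.09 -0.9   0.21  2.85]
-8 5 maxjv 0.64 err 0.0 q6max 2.74 q5min 0.22 [ 0.29  0.53  2.08 -0.79  0.23  2.74]
-8 8 maxjv 0.46 err 0.0 q6max 2.45 q5min 0.23 [ 0.27  0.52  2.04 -0.5   0.29  2.45]
-2.5 0 maxjv 0.92 err 0.0108 q6max 2.85 q5min 0.14 [ 0.26  0.52  2.12 -1.01  0.14  2.85]
-2.5 5 maxjv 0.64 err 0.0 q6max 2.56 q5min 0.18 [ 0.26  0.53  2.1  -0.72  0.18  2.56]
-2.5 8 maxjv 0.48 err 0.0 q6max 2.25 q5min 0.23 [ 0.25  0.52  2.06 -0.41  0.25  2.24]
4 0 maxjv 0.99 err 0.0087 q6max 2.85 q5min 0.07 [ 0.22  0.52  2.15 -1.14  0.07  2.85]
4 5 maxjv 0.43 err 0.0 q6max 2.27 q5min 0.12 [ 0.22  0.52  2.11 -0.5   0.12  2.21]
4 8 maxjv 0.67 err 0.0 q6max 2.23 q5min 0.21 [ 0.22  0.52  2.07 -0.24  0.21  1.94]
```

```bash
cat >> ik.py <<'E'
def pose(heel,yaw,dp):
    sp=Rz(np.radians(yaw))*Ry(np.radians(dp)); org=np.array(heel)-sp.apply([-.05,0,0]); T=sp*toolR(0,28,-1)
    return org+sp.apply(GR)+T.apply([.019,0,0]),T
E
python3 - <<'E'
from ik import *
x,e=org_now();u=Rz(np.radians(-3)).apply
heel=x+Rz(np.radians(-2.5)).apply([-.05,0,0])
sc=[.02,.07,.14,.23,.33,.44,.55,.66,.76,.86,.94,1]
plan([pose(heel+u([-.135*s,0,-.002*s]),-2.5,8*min(1,2*s)) for s in sc],[1]*12,8,1,0)
E
```

```text
linear [[-1, -2, 0], [-4, -8, 0], [-8, -15, 0], [-14, -25, 0], [-20, -36, 0], [-26, -48, -1], [-33, -60, -1], [-40, -74, -1], [-46, -86, -1], [-52, -98, -1], [-57, -107, -1], [-60, -114, -1]]
rotation [[-0.0, -0.0, -0.3], [-0.0, -0.0, -1.1], [-0.0, -0.0, -2.2], [-0.0, -0.0, -3.6], [-0.0, -0.0, -5.2], [-0.0, -0.0, -7.0], [-0.0, -0.0, -7.9], [-0.0, -0.0, -7.9], [-0.0, -0.0, -7.9], [-0.0, -0.0, -7.9], [-0.0, -0.0, -7.9], [-0.0, -0.0, -7.9]]
claw [8, 8, 8, 8, 8, 8, 8, 8, 8, 8, 8, 8]
maxjv 0.46 ikerr 0.0
[[0.19, 0.61, 1.87, -0.53, 0.21, 2.3], [0.2, 0.59, 1.89, -0.38, 0.27, 2.16], [0.21, 0.56, 1.93, -0.27, 0.33, 2.06], [0.23, 0.53, 2.02, -0.36, 0.27, 2.18]] [0.25, 0.52, 2.06, -0.41, 0.25, 2.24]
```

Emit:
{"fn": "send_rows", "kwargs": {
  "linear": [
    [-1, -2, 0],
    [-4, -8, 0],
    [-8, -15, 0],
    [-14, -25, 0],
    [-20, -36, 0],
    [-26, -48, -1],
    [-33, -60, -1],
    [-40, -74, -1],
    [-46, -86, -1],
    [-52, -98, -1],
    [-57, -107, -1],
    [-60, -114, -1]
  ],
  "rotation": [
    [0, 0, -0.3],
    [0, 0, -1.1],
    [0, 0, -2.2],
    [0, 0, -3.6],
    [0, 0, -5.2],
    [0, 0, -7],
    [0, 0, -8],
    [0, 0, -8],
    [0, 0, -8],
    [0, 0, -8],
    [0, 0, -8],
    [0, 0, -8]
  ],
  "claw": [8, 8, 8, 8, 8, 8, 8, 8, 8, 8, 8, 8]
}}

```text
time_s: 29.1
position: [0.4668, 0.2017, 0.1135]
eef_rot: [0.57, 0.588, 0.393, -0.418]
wrist_force: [-0.4, 0.2, -1.7]
opening: 0.0135
```

Run:
```python
from ik import *
o=observe();print(org_now(),o["wrist_force"],o["joint_pos"].round(2))
s,W,ok=shot("w12")
for nm,s,W in (("wrist",s,W),):
    m=ok&(W[...,0]>.58)&(W[...,0]<.76)&(W[...,1]>.1)&(W[...,1]<.29)&(W[...,2]>.088)&(W[...,2]<.097)
    n,lab,st,_=cv2.connectedComponentsWithStats(m.astype(np.uint8));p=W[lab==1+np.argmax(st[1:,4])]
    rr=cv2.minAreaRect(p[:,:2].astype(np.float32));c=np.linalg.lstsq(np.c_[p[:,:2],np.ones(len(p))],p[:,2],rcond=None)[0]
    print("wing",len(p),rr,np.median(p[:,2]),np.degrees(c[:2]))
# path to pad: rise, cross to y<0 high, then come down as before
padc=np.array([.5321,-.0009,.006]); org=padc+Rz(np.radians(-7.5)).apply([-.004,0,0]);print(org)
A,TA=pose([.47,.10,.17],-4,5)
B,TB=pose([.46,-.09,.15],8,0)
C,TC=tcp_of(org+[0,0,.06],-7.5,28)
import io,contextlib
plan([(A,TA),(B,TB),(C,TC)],[12,12,12],8,1)
```

```text
(array([0.527 , 0.1991, 0.0649]), array([-2.47,  8.05,  0.03])) [-0.38258496  0.18905346 -1.7327218 ] [ 0.25  0.52  2.06 -0.4   0.25  2.24]
29.1 [0.4668 0.2017 0.1135]Traceback (most recent call last):
  File "<stdin>", line 6, in <module>
    return _wrapfunc(a, 'argmax', axis=axis, out=out, **kwds)
    return bound(*args, **kwds)
ValueError: attempt to get argmax of an empty sequence
```

Run:
```python
from ik import *
for c in ("top","side"):
    s=snapshot(c);W=world(s);ok=s["depth"]>0
    if c=="side": cv2.imwrite("pics/side2.png",cv2.resize(s["pixels"][150:350,180:480,::-1],(750,500)))
    m=ok&(W[...,0]>.58)&(W[...,0]<.76)&(W[...,1]>.1)&(W[...,1]<.29)&(W[...,2]>.08)&(W[...,2]<.1)
    p=W[m];rr=cv2.minAreaRect(p[:,:2].astype(np.float32));k=np.linalg.lstsq(np.c_[p[:,:2],np.ones(len(p))],p[:,2],rcond=None)[0]
    print(c,"wing",len(p),rr,np.median(p[:,2]),np.degrees(k[:2]))
padc=np.array([.5321,-.0009,.006]); org=padc+Rz(np.radians(-7.5)).apply([-.004,0,0]);print(org)
A,TA=pose([.47,.10,.17],-4,5)
B,TB=pose([.46,-.09,.15],8,0)
C,TC=tcp_of(org+[0,0,.06],-7.5,28)
plan([(A,TA),(B,TB),(C,TC)],[12,12,12],8,1)
```

```text
top wing 2309 ((0.6656517386436462, 0.1929858773946762), (0.12054288387298584, 0.09342920780181885), 85.51954650878906) 0.09067027947662021 [-0.59482098  0.11010848]
side wing 1008 ((0.6656593680381775, 0.19030559062957764), (0.12930141389369965, 0.09470678120851517), 85.12138366699219) 0.09029257466658416 [-0.38395989  0.42024458]
[ 5.28134221e-01 -3.77895231e-04  6.00000000e-03]
linear [[-2, 1, 2], [-7, 2, 7], [-15, 4, 16], [-24, 7, 26], [-35, 10, 38], [-47, 14, 51], [-58, 17, 63], [-69, 21, 75], [-79, 23, 85], [-87, 26, 94], [-92, 27, 99], [-94, 28, 101], [-93, 27, 105], [-92, 27, 115], [-91, 26, 131], [-89, 25, 151], [-87, 23, 174], [-85, 22, 198], [-82, 20, 222], [-80, 19, 244], [-78, 18, 264], [-77, 17, 280], [-76, 16, 291], [-75, 16, 295], [-74, 15, 293], [-69, 15, 287], [-62, 13, 279], [-54, 12, 268], [-44, 10, 257], [-34, 8, 244], [-23, 6, 232], [-13, 4, 220], [-5, 3, 209], [2, 2, 201], [7, 1, 195], [8, 0, 193]]
rotation [[0.0, -0.0, 0.1], [0.1, -0.0, 0.2], [0.2, -0.1, 0.5], [0.4, -0.2, 0.8], [0.5, -0.2, 1.1], [0.7, -0.3, 1.5], [0.9, -0.4, 1.9], [1.0, -0.4, 2.3], [1.2, -0.5,
[... 427 characters left out ...]
-1.1, 8.1], [3.5, -1.6, 8.0], [4.3, -2.0, 8.0], [4.6, -2.1, 8.0]]
claw [8, 8, 8, 8, 8, 8, 8, 8, 8, 8, 8, 8, 8, 8, 8, 8, 8, 8, 8, 8, 8, 8, 8, 8, 8, 8, 8, 8, 8, 8, 8, 8, 8, 8, 8, 8]
maxjv 2.59 ikerr 0.0
[[0.24, 0.52, 2.06, -0.4, 0.25, 2.23], [0.19, 0.45, 2.08, -0.32, 0.27, 2.1], [0.1, 0.35, 2.1, -0.19, 0.31, 1.9], [0.02, 0.27, 2.11, -0.09, 0.36, 1.73], [-0.02, 0.25, 2.12, -0.05, 0.37, 1.66], [-0.18, 0.24, 2.17, 0.23, 0.31, 1.2], [-0.44, 0.26, 2.22, 0.71, 0.33, 0.43], [-0.65, 0.29, 2.23, 0.91, 0.42, -0.02], [-0.69, 0.3, 2.23, 0.95, 0.44, -0.1], [-0.6, 0.35, 2.27, 1.18, 0.32, -0.2], [-0.44, 0.45, 2.31, 1.89, 0.2, -0.7], [-0.3, 0.53, 2.31, 2.69, 0.2, -1.29]] [-0.27, 0.55, 2.31, 2.84, 0.22, -1.39]
```

View pics/side2.png

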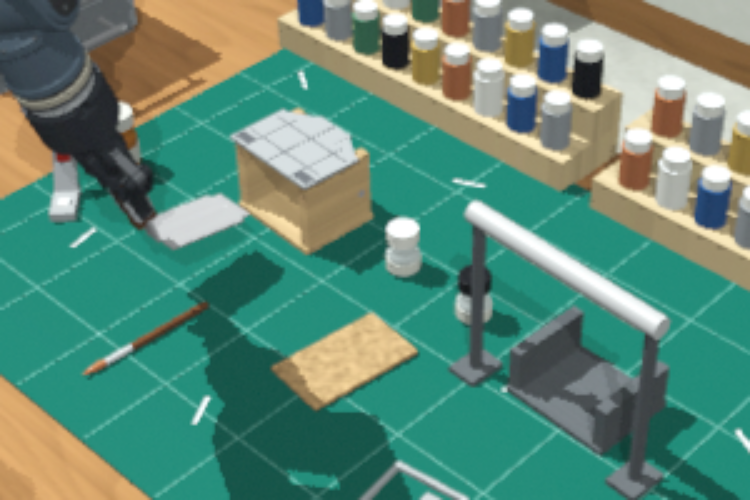

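Emit:
{"fn": "send_rows", "kwargs": {
  "linear": [
    [-2, 1, 2],
    [-7, 2, 7],
    [-15, 4, 16],
    [-24, 7, 26],
    [-35, 10, 38],
    [-47, 14, 51],
    [-58, 17, 63],
    [-69, 21, 75],
    [-79, 23, 85],
    [-87, 26, 94],
    [-92, 27, 99],
    [-94, 28, 101]
  ],
  "rotation": [
    [0, 0, 0.1],
    [0.1, 0, 0.2],
    [0.2, -0.1, 0.5],
    [0.4, -0.2, 0.8],
    [0.5, -0.2, 1.1],
    [0.7, -0.3, 1.5],
    [0.9, -0.4, 1.9],
    [1, -0.4, 2.3],
    [1.2, -0.5, 2.6],
    [1.3, -0.5, 2.8],
    [1.4, -0.6, 3],
    [1.4, -0.6, 3.1]
  ],
  "claw": [8, 8, 8, 8, 8, 8, 8, 8, 8, 8, 8, 8]
}}

```text
time_s: 30.75
position: [0.4571, 0.1006, 0.2117]
eef_rot: [0.576, 0.603, 0.369, -0.41]
wrist_force: [-0.2, 0.0, -1.4]
opening: 0.0132
```

Run:
```python
from ik import *
o=observe();print(o["time_s"],o["position"],o["joint_pos"].round(2),o["opening"])
plan([pose([.46,-.09,.15],8,0)],[12],8,1)
```

```text
30.75 [0.45711901 0.1005921  0.21167072] [-0.01  0.25  2.11 -0.07  0.38  1.69] 0.01324333745649068
linear [[0, 0, 4], [2, -1, 14], [3, -1, 30], [5, -2, 50], [8, -3, 73], [10, -4, 97], [13, -5, 121], [15, -6, 143], [17, -7, 163], [19, -8, 179], [20, -8, 190], [20, -9, 193]]
rotation [[-0.2, 0.1, 0.1], [-0.8, 0.4, 0.4], [-1.7, 0.8, 0.8], [-2.8, 1.3, 1.3], [-4.1, 2.0, 1.8], [-5.4, 2.6, 2.5], [-6.8, 3.2, 3.1], [-8.0, 3.8, 3.6], [-9.2, 4.4, 4.1], [-10.0, 4.8, 4.6], [-10.6, 5.1, 4.8], [-10.8, 5.2, 4.9]]
claw [8, 8, 8, 8, 8, 8, 8, 8, 8, 8, 8, 8]
maxjv 2.18 ikerr 0.0
[[-0.02, 0.25, 2.12, -0.05, 0.37, 1.66], [-0.18, 0.24, 2.17, 0.23, 0.31, 1.2], [-0.44, 0.25, 2.22, 0.71, 0.33, 0.43], [-0.65, 0.29, 2.23, 0.91, 0.42, -0.02]] [-0.7, 0.3, 2.23, 0.94, 0.45, -0.09]
```

Emit:
{"fn": "send_rows", "kwargs": {
  "linear": [
    [0, 0, 4],
    [2, -1, 14],
    [3, -1, 30],
    [5, -2, 50],
    [8, -3, 73],
    [10, -4, 97],
    [13, -5, 121],
    [15, -6, 143],
    [17, -7, 163],
    [19, -8, 179],
    [20, -8, 190],
    [20, -9, 193]
  ],
  "rotation": [
    [-0.2, 0.1, 0.1],
    [-0.8, 0.4, 0.4],
    [-1.7, 0.8, 0.8],
    [-2.8, 1.3, 1.3],
    [-4.1, 2, 1.8],
    [-5.4, 2.6, 2.5],
    [-6.8, 3.2, 3.1],
    [-8, 3.8, 3.6],
    [-9.2, 4.4, 4.1],
    [-10, 4.8, 4.6],
    [-10.6, 5.1, 4.8],
    [-10.8, 5.2, 4.9]
  ],
  "claw": [8, 8, 8, 8, 8, 8, 8, 8, 8, 8, 8, 8]
}}

```text
time_s: 32.25
position: [0.4433, -0.0931, 0.1895]
eef_rot: [0.63, 0.579, 0.405, -0.322]
wrist_force: [-0.3, -0.2, -1.1]
opening: 0.013
```

Run:
```python
from ik import *
o=observe();print(o["time_s"],o["position"],o["joint_pos"].round(2),o["opening"])
C,TC=tcp_of(np.array([.5281,-.0004,.066]),-7.5,28)
plan([(C,TC)],[12],8,1,0)
```

```text
32.25 [ 0.44328174 -0.09312749  0.18951706] [-0.7   0.3   2.23  0.94  0.45 -0.09] 0.012994355061681121
linear [[7, -1, -8], [15, -2, -16], [22, -3, -24], [30, -4, -33], [37, -4, -41], [45, -5, -49], [52, -6, -57], [60, -7, -65], [67, -8, -73], [74, -9, -82], [82, -10, -90], [89, -11, -98]]
rotation [[1.1, -0.6, 0.0], [2.3, -1.2, 0.0], [3.4, -1.8, 0.0], [4.5, -2.4, 0.0], [5.7, -3.0, 0.0], [6.8, -3.6, 0.0], [7.9, -4.2, 0.0], [9.1, -4.8, 0.0], [10.2, -5.4, 0.0], [11.3, -6.0, 0.0], [12.5, -6.6, 0.0], [13.6, -7.2, 0.0]]
claw [8, 8, 8, 8, 8, 8, 8, 8, 8, 8, 8, 8]
maxjv 1.85 ikerr 0.0
[[-0.67, 0.31, 2.24, 1.0, 0.4, -0.11], [-0.57, 0.37, 2.28, 1.28, 0.29, -0.26], [-0.46, 0.43, 2.3, 1.79, 0.21, -0.62], [-0.34, 0.5, 2.31, 2.47, 0.19, -1.13]] [-0.27, 0.55, 2.31, 2.84, 0.22, -1.39]
```

Emit:
{"fn": "send_rows", "kwargs": {
  "linear": [
    [7, -1, -8],
    [15, -2, -16],
    [22, -3, -24],
    [30, -4, -33],
    [37, -4, -41],
    [45, -5, -49],
    [52, -6, -57],
    [60, -7, -65],
    [67, -8, -73],
    [74, -9, -82],
    [82, -10, -90],
    [89, -11, -98]
  ],
  "rotation": [
    [1.1, -0.6, 0],
    [2.3, -1.2, 0],
    [3.4, -1.8, 0],
    [4.5, -2.4, 0],
    [5.7, -3, 0],
    [6.8, -3.6, 0],
    [7.9, -4.2, 0],
    [9.1, -4.8, 0],
    [10.2, -5.4, 0],
    [11.3, -6, 0],
    [12.5, -6.6, 0],
    [13.6, -7.2, 0]
  ],
  "claw": [8, 8, 8, 8, 8, 8, 8, 8, 8, 8, 8, 8]
}}

```text
time_s: 33.75
position: [0.4611, 0.009, 0.1052]
eef_rot: [0.581, 0.628, 0.324, -0.404]
wrist_force: [0.2, -0.4, -1.2]
opening: 0.0129
```

Run:
```python
from ik import *
o=observe();print(org_now(),o["time_s"],o["joint_pos"].round(2),o["opening"])
s,W,ok=shot("w13");blade(W,ok,s["pixels"],o)
C,TC=tcp_of(np.array([.5281,-.0004,.010]),-7.5,28)
D,TC=tcp_of(np.array([.5281,-.0004,.0062]),-7.5,28)
plan([(C,TC),(D,TC)],[7,5],8,1,0)
```

```text
(array([5.27e-01, 3.00e-04, 6.54e-02]), array([-7.51,  0.12, -0.03])) 33.75 [-0.26  0.55  2.31  2.85  0.21 -1.4 ] 0.012896725789831424
33.75 [0.4611 0.009  0.1052]
assumed org [5.27e-01 3.00e-04 6.54e-02] sp euler zyx [-7.51  0.12 -0.03]
blade pts 21773 rect(mm) [-0.  -0.1] [98.9 56.3] 0.2572651207447052 slopes deg x,y [-0.1  -0.06] z0 mm 4.28
linear [[7, -3, 0], [14, -7, 0], [21, -10, 1], [28, -14, 1], [35, -17, 1], [42, -21, 1], [49, -24, 1], [50, -24, 1], [51, -25, 1], [51, -25, 1], [52, -26, 1], [53, -26, 1]]
rotation [[0.0, -0.0, 0.0], [0.0, -0.0, 0.1], [0.0, -0.0, 0.1], [0.0, -0.0, 0.1], [0.0, -0.0, 0.1], [0.1, -0.0, 0.2], [0.1, -0.0, 0.2], [0.1, -0.0, 0.2], [0.1, -0.0, 0.2], [0.1, -0.0, 0.2], [0.1, -0.0, 0.2], [0.1, -0.0, 0.2]]
claw [8, 8, 8, 8, 8, 8, 8, 8, 8, 8, 8, 8]
maxjv 0.3 ikerr 0.0
[[-0.26, 0.58, 2.32, 2.88, 0.25, -1.44], [-0.27, 0.66, 2.33, 2.95, 0.34, -1.51], [-0.27, 0.74, 2.34, 2.99, 0.43, -1.55], [-0.27, 0.75, 2.34, 2.99, 0.44, -1.55]] [-0.27, 0.75, 2.34, 2.99, 0.44, -1.56]
```

Emit:
{"fn": "send_rows", "kwargs": {
  "linear": [
    [7, -3, 0],
    [14, -7, 0],
    [21, -10, 1],
    [28, -14, 1],
    [35, -17, 1],
    [42, -21, 1],
    [48.5, -24, 1],
    [50, -24.5, 1],
    [51, -25, 1],
    [52, -25.5, 1],
    [53, -26, 1],
    [53, -26, 1]
  ],
  "rotation": [
    [0, 0, 0],
    [0, 0, 0.1],
    [0, 0, 0.1],
    [0, 0, 0.1],
    [0, 0, 0.1],
    [0, 0, 0.2],
    [0.1, 0, 0.2],
    [0.1, 0, 0.2],
    [0.1, 0, 0.2],
    [0.1, 0, 0.2],
    [0.1, 0, 0.2],
    [0.1, 0, 0.2]
  ],
  "claw": [8, 8, 8, 8, 8, 8, 8, 8, 8, 8, 8, 8]
}}

```text
time_s: 35.3
position: [0.4624, 0.0085, 0.0459]
eef_rot: [0.581, 0.629, 0.323, -0.403]
wrist_force: [-0.3, 0.2, 1.7]
opening: 0.0133
```

Run:
```python
from ik import *
o=observe();print(org_now(),o["time_s"],o["wrist_force"],o["ft_torque"])
```

```text
(array([ 5.284e-01, -2.000e-04,  6.300e-03]), array([-7.54, -0.05,  0.02])) 35.3 [-0.27797901  0.15603723  1.73146603] [-0.0285458   0.18903424 -0.03166795]
```

Emit:
{"fn": "send_rows", "kwargs": {
  "linear": [
    [0, 0, 0],
    [0, 0, 0],
    [0, 0, 0],
    [0, 0, 0],
    [0, 0, 0],
    [-4, 2, 0],
    [-13, 7, 0],
    [-26, 14, 0],
    [-40, 21, 0],
    [-53, 28, 0],
    [-66, 35, 0],
    [-71, 37.5, 0]
  ],
  "rotation": [
    [0, 0, 0],
    [0, 0, 0],
    [0, 0, 0],
    [0, 0, 0],
    [0, 0, 0],
    [0, 0, 0],
    [0, 0, 0],
    [0, 0, 0],
    [0, 0, 0],
    [0, 0, 0],
    [0, 0, 0],
    [0, 0, 0]
  ],
  "claw": [25, 45, 60, 60, 60, 60, 60, 60, 60, 60, 60, 60]
}}

```text
time_s: 36.8
position: [0.4622, 0.0085, 0.1274]
eef_rot: [0.582, 0.629, 0.323, -0.402]
wrist_force: [0.3, 0.8, 0.1]
opening: 0.0601
```

Emit:
{"fn": "send_rows", "kwargs": {
  "linear": [
    [0, 0, 0],
    [0, 0, 0]
  ],
  "rotation": [
    [0, 0, 0],
    [0, 0, 0]
  ],
  "claw": [60, 60]
}}

```text
time_s: 37.05
position: [0.462, 0.0085, 0.1275]
eef_rot: [0.581, 0.629, 0.323, -0.403]
wrist_force: [-0.6, -0.2, 0.9]
opening: 0.06
```

Run:
```python
from ik import *
o=observe();print(o["time_s"],o["position"],o["opening"],o["wrist_force"])
s,W,ok=shot("w14")
hsv=cv2.cvtColor(s["pixels"],cv2.COLOR_RGB2HSV);S=hsv[...,1];H=hsv[...,0];grn=(H>60)&(H<100)&(S>80)
fl=ok&(abs(W[...,0]-.53)<.08)&(abs(W[...,1])<.05)&(W[...,2]>.004)&(W[...,2]<.014)
for nm,m in (("blade",fl&(S<40)),("pad",fl&~grn)):
    m=cv2.morphologyEx(m.astype(np.uint8),cv2.MORPH_OPEN,np.ones((5,5)))>0;p=W[m]
    k=np.linalg.lstsq(np.c_[p[:,:2],np.ones(len(p))],p[:,2],rcond=None)[0]
    print(nm,cv2.minAreaRect(p[:,:2].astype(np.float32)),np.median(p[:,2]),np.degrees(k[:2]))
for c in ("top","side"):
    s=snapshot(c);W=world(s);ok=s["depth"]>0
    if c=="top": cv2.imwrite("pics/top2.png",s["pixels"][:,:,::-1])
    p=sel(W,ok,.58,.76,.1,.29,.08,.1);k=np.linalg.lstsq(np.c_[p[:,:2],np.ones(len(p))],p[:,2],rcond=None)[0]
    print(c,"wing",cv2.minAreaRect(p[:,:2].astype(np.float32)),np.median(p[:,2]),np.degrees(k[:2]))
    for n in ["jar_a","seat","cup","brush","sprue","glue"]:
        for r in regions_of(s,n)[:2 if n=="jar_a" else 1]: print(n,np.median(W[r["mask"]&ok],0).round(3),end=" ")
    print()
```

```text
37.05 [0.46195896 0.00853668 0.12746825] 0.05997963491206019 [-0.58257294 -0.21182675  0.91070416]
37.05 [0.462  0.0085 0.1275]
blade ((0.5292654037475586, -0.00026755407452583313), (0.05648602917790413, 0.09890592098236084), 82.68148040771484) 0.01070280498073689 [-0.00498537 -0.10720973]
pad ((0.5320653915405273, -0.0005588755011558533), (0.0703359842300415, 0.11966484040021896), 82.54582214355469) 0.010265416955238152 [-0.2856865 -0.100771 ]
top wing ((0.6651920080184937, 0.1930590569972992), (0.12085112929344177, 0.09213314205408096), 85.64714813232422) 0.09067190782977046 [-0.63886137  0.09543793]
jar_a [0.663 0.055 0.052] jar_a [ 0.656 -0.043  0.052] seat [0.51  0.398 0.017] cup [ 0.492 -0.414  0.043] brush [0.429 0.158 0.008] sprue [ 0.424 -0.168  0.006] glue [0.583 0.394 0.068] 
side wing ((0.6653947234153748, 0.19145889580249786), (0.12760041654109955, 0.09417232125997543), 84.19377899169922) 0.0902141928178299 [-0.26351926  0.32778983]
jar_a [ 0.653 -0.049  0.034] jar_a [0.661 0.044 0.034] seat [0.511 0.395 0.016] cup [ 0.493 -0.403  0.051] brush [0.417 0.154 0.007] sprue [ 0.426 -0.172  0.005]
```

View pics/top2.png

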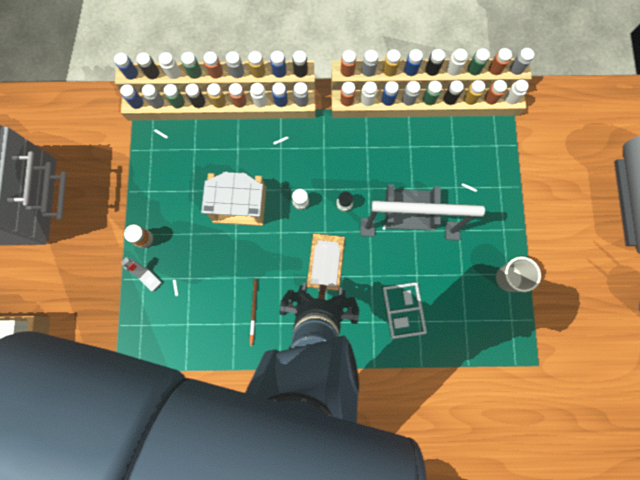

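The top view shows the wing square on the rack (about 234,197), the spatula on its pad (about 325,262), the open gripper above its handle, and the bystanders where they were.

```bash
python3 -c "
from h import *
print(close_job())"
```

```text
the job is handed in; nothing more can be done
None
```

The wing is on the drying rack and the spatula is back on its cork pad. I handed the job in at about 37 s of the 59 s allowed; no verdict was reported.

I gripped the spatula by its handle with the tool tilted 28° and slid the blade under the wing. Then I lifted the wing about 13 mm, backed out under the lamp, and carried it over to the rack. I lowered it slowly onto the rails, drew the blade out, laid the spatula down and let go.

Last checks, all from the cameras and the force reading:
- **Wing:** its middle is within about 1 mm of the rack's middle, square within about 2° and level within about 0.6°. Its height matches resting on both rails.
- **Spatula:** the blade lies flat, its middle about 3 mm from the pad's middle. The gripper is open and held about 8 cm above where it let go.
- **Bystanders:** the ones found again moved less than about 12 mm, the brush in the side view and otherwise far less, apart from the sprue. The side view did not find the glue bottle, but the top view did, unmoved.

**Disagreements and problems:**
- The sprue's reading in the top view shifted about 22 mm, but the side view put it within 5 mm, so I took the shift to be a partial mask.
- The wrist camera read about 2 mm high throughout, and I allowed for that.
- The first approach ran the wrist into a joint limit. I turned the gripper half round and changed the route, and nothing was touched.

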